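# Re-shim the roller bearing and lock the shim in

## Task

Re-shim the upper roller's bearing housing: draw the yellow locking slide fully back, take the worn copper shim out of the gap and lay it flat in the red tray, then try the new shims from the blue mat, starting with the thinnest (white grip) and working up, to find the thickest one there that slides fully home under the housing without forcing. Leave that one fully home, push the locking slide across behind it until its detent snaps in, and have the other new shims lie flat on the mat. Do not disturb the grease jar, the wrench and the loose bearing.

Things in the scene. Friction and masses are not known exactly. Their poses are not given: they have to be found in the camera images.
- machine: Roller head on a steel base plate 12 mm thick; fixed, its place and yaw vary. Origin on the bench, z up; all points below in its axes, mm. Plate surface z = 12, free over x -60 to 40, y -130 to 0 once the slide is back. Grey side plates and rollers at y 45 to 270, under z = 150; housing and its guides (x -42 to 42) at y 0 to 45, up to z = 170.
- gap (a point): Mouth of the gap, at the base plate: machine (0, 0, 12). A shim lying on the base plate is fed in +y under the green bearing housing (x -30 to 30, y 0 to 45), whose foot hangs 15 to 24 above the plate: how high is not known beforehand. Beside the gap it is open up to z = 60.
- home (a point): Where a shim's heel lies when it is fully home, machine (0, -85, 12): its tip then touches the grey side plate at y = 45 and the centre of its grip lug is at y = -73, x = 0 (10 to either side is as good).
- keeper (a joint): Locking slide, m: 0 = fully back, 0.050 = home; grows towards machine -x. Yellow bar 14 wide (machine y -102 to -88), 12 high; its tip is at machine x = 42 at 0, x = -8 at 0.050, then 3 mm behind a home shim. Starts part-way, in the shims' way; stays where left (1 N friction). From 0.039 a sprung ball resists (about 6 N); past 0.0455 it snaps over and holds it at 0.050.
- keeper_grip (a point): Centre of the slide's upright black handle: 24 along machine x, 14 across, 34 high, standing on the bar; this point is 29.5 above the base plate, at machine y = -95, x = 117 (slide back) to 67 (home). Nothing beside it stands higher than the bar's top, 12.5 above the base plate.
- mat: Dark blue rubber mat on the bench, 340 (x) by 210 (y) by 2 thick, fixed; origin at its centre on the bench, place and yaw differ from start to start. The shims start side by side on it, in mixed order, about 46 apart along the mat's x.
- shim06_grip (a point): Shim plate 6 mm thick, with a white grip lug: a flat aluminium plate 130 long (its y), 40 wide (its x), lying flat, with an upright lug 16 (x) by 24 (y) by 34 high on its top, flush with its heel (-y) end, in the middle of its width. This point is the centre of the lug, 23 above the plate's underside, 53 towards -y from the plate's centre and 118 from its tip (+y end).
- shim10_grip (a point): Shim plate 10 mm thick, with a yellow grip lug: a flat aluminium plate 130 long (its y), 40 wide (its x), lying flat, with an upright lug 16 (x) by 24 (y) by 34 high on its top, flush with its heel (-y) end, in the middle of its width. This point is the centre of the lug, 27 above the plate's underside, 53 towards -y from the plate's centre and 118 from its tip (+y end).
- shim14_grip (a point): Shim plate 14 mm thick, with a green grip lug: a flat aluminium plate 130 long (its y), 40 wide (its x), lying flat, with an upright lug 16 (x) by 24 (y) by 34 high on its top, flush with its heel (-y) end, in the middle of its width. This point is the centre of the lug, 31 above the plate's underside, 53 towards -y from the plate's centre and 118 from its tip (+y end).
- shim18_grip (a point): Shim plate 18 mm thick, with a blue grip lug: a flat aluminium plate 130 long (its y), 40 wide (its x), lying flat, with an upright lug 16 (x) by 24 (y) by 34 high on its top, flush with its heel (-y) end, in the middle of its width. This point is the centre of the lug, 35 above the plate's underside, 53 towards -y from the plate's centre and 118 from its tip (+y end). May be absent.
- shim22_grip (a point): Shim plate 22 mm thick, with a red grip lug: a flat aluminium plate 130 long (its y), 40 wide (its x), lying flat, with an upright lug 16 (x) by 24 (y) by 34 high on its top, flush with its heel (-y) end, in the middle of its width. This point is the centre of the lug, 39 above the plate's underside, 53 towards -y from the plate's centre and 118 from its tip (+y end). May be absent.
- shim26_grip (a point): Shim plate 26 mm thick, with a black grip lug: a flat aluminium plate 130 long (its y), 40 wide (its x), lying flat, with an upright lug 16 (x) by 24 (y) by 34 high on its top, flush with its heel (-y) end, in the middle of its width. This point is the centre of the lug, 43 above the plate's underside, 53 towards -y from the plate's centre and 118 from its tip (+y end). May be absent.
- worn_grip (a point): Worn shim: a copper-coloured plate of the same shape as the others, 8 thick, with a grey grip lug, fully home in the gap at the start. This point is the centre of its lug, 25 above the plate's underside, 118 from its tip (+y end).
- scrap: Flat red tray on the bench, fixed, 180 (its x) by 100 (its y), rim 14 high, walls and floor 4 thick; origin under its centre. The worn shim fits in it lengthways along the tray's x, either way round.
- grease: Round grease jar, 60 across, 75 high, black cap; loose, leave alone. Origin under its centre.
- wrench: Steel wrench 190 long lying on the bench beyond the mat; loose, leave alone.
- bearing: Loose ball bearing, 52 across, 15 high, on the bench; leave alone.
Mind the look-alikes: they are no part of the job. Leave any turquoise look-alike of the part that bears shim06_grip alone. Leave any pink look-alike of the part that bears shim26_grip alone.

How it is judged:
On the way, in this order (a step that is already met when the one before it is completed fails the run):
1. the locking slide is drawn fully back (within 6 mm) (value of joint keeper below 0.006 m), for 0.2 s.
2. the worn shim lies flat in the red tray (x of worn_grip in the frame of scrap between -0.086 and 0.086 m and y of worn_grip in the frame of scrap between -0.046 and 0.046 m and height (world z) of worn_grip below 0.035 m and angle between worn_grip's own z axis and vertical below 0.07 rad), for 0.2 s.
3. the thinnest new shim (6 mm, white grip) has been fully home in the gap (((y of shim06_grip in the frame of housing_m between -0.079 and -0.067 m and x of shim06_grip in the frame of housing_m between -0.014 and 0.014 m and angle between the y axis of shim06_grip and the y axis of housing_m, either way round below 0.12 rad) or (y of shim06_grip in the frame of housing_f between -0.079 and -0.067 m and x of shim06_grip in the frame of housing_f between -0.014 and 0.014 m and angle between the y axis of shim06_grip and the y axis of housing_f, either way round below 0.12 rad) or (y of shim06_grip in the frame of housing_t between -0.079 and -0.067 m and x of shim06_grip in the frame of housing_t between -0.014 and 0.014 m and angle between the y axis of shim06_grip and the y axis of housing_t, either way round below 0.12 rad))), for 0.2 s.
4. the thickest shim present that goes in is fully home in the gap ((y of shim14_grip in the frame of housing_m between -0.079 and -0.067 m and x of shim14_grip in the frame of housing_m between -0.014 and 0.014 m and angle between the y axis of shim14_grip and the y axis of housing_m, either way round below 0.12 rad) and ((y of shim14_grip in the frame of housing_f between -0.079 and -0.067 m and x of shim14_grip in the frame of housing_f between -0.014 and 0.014 m and angle between the y axis of shim14_grip and the y axis of housing_f, either way round below 0.12 rad) or (y of shim18_grip in the frame of housing_f between -0.079 and -0.067 m and x of shim18_grip in the frame of housing_f between -0.014 and 0.014 m and angle between the y axis of shim18_grip and the y axis of housing_f, either way round below 0.12 rad)) and (y of shim18_grip in the frame of housing_f between -0.079 and -0.067 m and x of shim18_grip in the frame of housing_f between -0.014 and 0.014 m and angle between the y axis of shim18_grip and the y axis of housing_f, either way round below 0.12 rad) and ((y of shim14_grip in the frame of housing_t between -0.079 and -0.067 m and x of shim14_grip in the frame of housing_t between -0.014 and 0.014 m and angle between the y axis of shim14_grip and the y axis of housing_t, either way round below 0.12 rad) or (y of shim18_grip in the frame of housing_t between -0.079 and -0.067 m and x of shim18_grip in the frame of housing_t between -0.014 and 0.014 m and angle between the y axis of shim18_grip and the y axis of housing_t, either way round below 0.12 rad) or (y of shim22_grip in the frame of housing_t between -0.079 and -0.067 m and x of shim22_grip in the frame of housing_t between -0.014 and 0.014 m and angle between the y axis of shim22_grip and the y axis of housing_t, either way round below 0.12 rad)) and ((y of shim18_grip in the frame of housing_t between -0.079 and -0.067 m and x of shim18_grip in the frame of housing_t between -0.014 and 0.014 m and angle between the y axis of shim18_grip and the y axis of housing_t, either way round below 0.12 rad) or (y of shim22_grip in the frame of housing_t between -0.079 and -0.067 m and x of shim22_grip in the frame of housing_t between -0.014 and 0.014 m and angle between the y axis of shim22_grip and the y axis of housing_t, either way round below 0.12 rad)) and (y of shim22_grip in the frame of housing_t between -0.079 and -0.067 m and x of shim22_grip in the frame of housing_t between -0.014 and 0.014 m and angle between the y axis of shim22_grip and the y axis of housing_t, either way round below 0.12 rad)), for 0.2 s.
5. the locking slide is home in its detent behind that shim (all of step 4 and value of joint keeper above 0.0475 m), for 0.2 s.
At the end, for the whole second after the job is handed in: The thickest present shim that fits is flat and fully home in the gap (within 6 mm of the side plate, 14 mm sideways, 0.12 rad); the slide is in its detent (over 0.0475 m); the worn shim lies flat in the tray, every other new one flat with its lug over the mat; all at rest (all of step 2 and all of step 5 and ((y of shim06_grip in the frame of housing_m between -0.079 and -0.067 m and x of shim06_grip in the frame of housing_m between -0.014 and 0.014 m and angle between the y axis of shim06_grip and the y axis of housing_m, either way round below 0.12 rad) or (y of shim06_grip in the frame of housing_f between -0.079 and -0.067 m and x of shim06_grip in the frame of housing_f between -0.014 and 0.014 m and angle between the y axis of shim06_grip and the y axis of housing_f, either way round below 0.12 rad) or (y of shim06_grip in the frame of housing_t between -0.079 and -0.067 m and x of shim06_grip in the frame of housing_t between -0.014 and 0.014 m and angle between the y axis of shim06_grip and the y axis of housing_t, either way round below 0.12 rad) or (x of shim06_grip in the frame of mat between -0.165 and 0.165 m and y of shim06_grip in the frame of mat between -0.1 and 0.1 m and height (world z) of shim06_grip below 0.03 m and angle between shim06_grip's own z axis and vertical below 0.08 rad)) and ((y of shim10_grip in the frame of housing_m between -0.079 and -0.067 m and x of shim10_grip in the frame of housing_m between -0.014 and 0.014 m and angle between the y axis of shim10_grip and the y axis of housing_m, either way round below 0.12 rad) or (y of shim10_grip in the frame of housing_f between -0.079 and -0.067 m and x of shim10_grip in the frame of housing_f between -0.014 and 0.014 m and angle between the y axis of shim10_grip and the y axis of housing_f, either way round below 0.12 rad) or (y of shim10_grip in the frame of housing_t between -0.079 and -0.067 m and x of shim10_grip in the frame of housing_t between -0.014 and 0.014 m and angle between the y axis of shim10_grip and the y axis of housing_t, either way round below 0.12 rad) or (x of shim10_grip in the frame of mat between -0.165 and 0.165 m and y of shim10_grip in the frame of mat between -0.1 and 0.1 m and height (world z) of shim10_grip below 0.034 m and angle between shim10_grip's own z axis and vertical below 0.08 rad)) and ((y of shim14_grip in the frame of housing_m between -0.079 and -0.067 m and x of shim14_grip in the frame of housing_m between -0.014 and 0.014 m and angle between the y axis of shim14_grip and the y axis of housing_m, either way round below 0.12 rad) or (y of shim14_grip in the frame of housing_f between -0.079 and -0.067 m and x of shim14_grip in the frame of housing_f between -0.014 and 0.014 m and angle between the y axis of shim14_grip and the y axis of housing_f, either way round below 0.12 rad) or (y of shim14_grip in the frame of housing_t between -0.079 and -0.067 m and x of shim14_grip in the frame of housing_t between -0.014 and 0.014 m and angle between the y axis of shim14_grip and the y axis of housing_t, either way round below 0.12 rad) or (x of shim14_grip in the frame of mat between -0.165 and 0.165 m and y of shim14_grip in the frame of mat between -0.1 and 0.1 m and height (world z) of shim14_grip below 0.038 m and angle between shim14_grip's own z axis and vertical below 0.08 rad)) and ((y of shim18_grip in the frame of housing_f between -0.079 and -0.067 m and x of shim18_grip in the frame of housing_f between -0.014 and 0.014 m and angle between the y axis of shim18_grip and the y axis of housing_f, either way round below 0.12 rad) or (y of shim18_grip in the frame of housing_t between -0.079 and -0.067 m and x of shim18_grip in the frame of housing_t between -0.014 and 0.014 m and angle between the y axis of shim18_grip and the y axis of housing_t, either way round below 0.12 rad) or (x of shim18_grip in the frame of mat between -0.165 and 0.165 m and y of shim18_grip in the frame of mat between -0.1 and 0.1 m and height (world z) of shim18_grip below 0.042 m and angle between shim18_grip's own z axis and vertical below 0.08 rad)) and ((y of shim22_grip in the frame of housing_t between -0.079 and -0.067 m and x of shim22_grip in the frame of housing_t between -0.014 and 0.014 m and angle between the y axis of shim22_grip and the y axis of housing_t, either way round below 0.12 rad) or (x of shim22_grip in the frame of mat between -0.165 and 0.165 m and y of shim22_grip in the frame of mat between -0.1 and 0.1 m and height (world z) of shim22_grip below 0.046 m and angle between shim22_grip's own z axis and vertical below 0.08 rad)) and (x of shim26_grip in the frame of mat between -0.165 and 0.165 m and y of shim26_grip in the frame of mat between -0.1 and 0.1 m and height (world z) of shim26_grip below 0.05 m and angle between shim26_grip's own z axis and vertical below 0.08 rad) and linear speed of each of shim06, shim10, shim14, shim18, shim22, shim26, worn below 0.02 m/s); the robot touches nothing.
It fails at once if a shim is forced against the bearing housing with more than 70 N (contact force between any of shim06, shim10, shim14, shim18, shim22, shim26, worn and housing_m above 70 N or contact force between any of shim06, shim10, shim14, shim18, shim22, shim26, worn and housing_f above 70 N or contact force between any of shim06, shim10, shim14, shim18, shim22, shim26, worn and housing_t above 70 N).
It fails at once if the grease jar, the wrench or the loose bearing is moved by more than 30 mm (distance of any of grease, wrench, bearing from where it was at the start of the episode above 0.03 m).
Of housing_m, housing_f, housing_t only 1 to 1 are there at a start; the rules pass over those that are not, and their reading is None.
Of shim18, shim22, shim26 only 1 to 3 are there at a start; the rules pass over those that are not, and their reading is None.
At some moment in a run one of shim06, shim10, shim14, shim18, shim22, shim26 may be knocked a few centimetres aside while the robot is not near it.
Once in a run the grip may slacken for a moment while it holds something.
It also fails if it takes over 210 s, if anything falls off the work surface, if the arm or the gripper's body presses on something with over 40 N, if the wrist force passes 120 N, or if a joint passes its speed limit or range.

## Robot

A 7-joint arm with a two-finger parallel gripper is mounted at the origin on the work surface. World frame = base frame: x ahead of the robot, y to its left, z up, the work surface at z = 0. Lengths are in m, angles in rad, forces in N, time in s.
With the tool pointing down it reaches from about 0.425 to 0.925 m from the base axis. Payload 6.8 kg.
Tool frame: the origin (TCP) lies at the very end of the fingers, on their centre line; the grasp point (between the pads) lies 19 mm behind it (hold_point_z is the distance from the TCP to the grasp point, in m); z points along the fingers, y is the direction in which the jaws open and shut (so a half turn about z gives the same grasp; the last joint's range is limited). The gripper opens to 85 mm and grips with 20 to 120 N. Pads are 22 mm wide; open, the fingers measure 114 mm over their backs; the gripper's body (76 mm by 85 mm) begins 54 mm behind the grasp point. The pads swing forward as they close: fully open they stand 13 mm farther back than shut.
Start: joints at [1.007, 0.477, 0.022, 1.555, -0.011, 1.109, -0.083], TCP at [0.297, -0.606, 0.231] pointing down, gripper open.
Joint ranges: [-2.96, 2.96], [-0.34, 2.1], [-1.41, 1.46], [0.24, 2.44], [-1.37, 4.51], [0.17, 1.92], [-2.96, 2.96]. Speed limits (rad/s): [2.39, 2.39, 3.14, 3.14, 3.14, 3.14, 3.14].

## Interface

Orientations are given as a unit quaternion [w, x, y, z].
In Python, from station import get_obs, read_camera, calibration, hand_in, regions_of, hold_point_z gives the robot as it stands.
- The arm moves only by the tool send_rows, never from a script. Its argument "motion" is text: rows parted by semicolons, each of 7 numbers parted by spaces: the shift along the world's x, y, z in cm, then the turn, a rotation vector about the world's x, y, z in degrees, then the closure, from 0 (fully open) to 1 (shut). In form: dx dy dz rx ry rz fingers; .... A call has 1 to 20 rows; each row shifts and turns the pose as measured when the row begins; what a row does not reach is not made up. A row lasts 1/12 s, in which the tool goes at most 41.7 mm and 7.16 degrees, less where a joint would pass 70% of its speed; a pose out of reach is approached as far as the arm can. A call is refused whole if a number of a shift passes 4.17 or a number of a turn 7.16, either way. A call with a gripper value outside its range is refused whole. The fingers move at their own pace and stop on an object; "newtons" is the grip in N (left out, the last holds). Time passes only in rows, so rows that do not move let the fingers close. It gives the time, the measured TCP pose, the force and the opening at its end, in the units of the state.
- get_obs(): the state, without advancing time (a new reading comes with each control period).
- read_camera(name): name is "scene" or "top" or "wrist"; returns the picture (480x640x3 uint8, red, green, blue); there is no depth.
- calibration(name): a dict with "mtx" (3x3 intrinsics, pixels), "k1" (the pictures are not rectified: a ray, as slopes to the right and down, at radius r is drawn at 1 + k1 r^2 times it, then the intrinsics apply), "R" (3x3) and "t" (3): a world point X has camera coordinates R X + t; the wrist camera has in their place "hand_eye" (4x4, takes a point from camera to tool coordinates, whose origin is the TCP and whose axes are the flange's). Camera axes: x right, y down, z forward; pixel columns grow to the right and rows downward; lengths in m; the calibration is good to about 2 mm. A picture is of the moment at which its call begins: read the wrist's pose just before it. calibration takes no time and is no camera call.
- hand_in(): hands the job in, once; it reports no verdict.
Trained networks look in the newest picture that a camera, given by its name, has taken for a name from the list of things; names that differ only in an ending like _2 or _b are one class to them, and where a whole thing is asked for, a point or a joint stands for the part that bears it (a point fixed in the world has none). Each returns a list of dicts, best first, with "conf" (0 to 1); they miss things now and then, are a little off and sometimes report something else, mostly with a low value. They report only what shows in the picture. A call takes as long as a camera call. They do not tell look-alikes from the thing itself.
- regions_of(thing, camera): "region" (480x640 bool, what is visible of it) and "point" ([column, row] in pixels, amid what is visible of it).
The state is a dict: "t": time; "q": joint angles; "joint_vel": joint speeds; "joint_torque": joint torques, N m; "eef_pos": TCP position; "tool_rot": TCP orientation; "contact_force": force on the tool from outside, world axes, zero at the start; "torque": the same for the moment, N m; "gripper_width": opening from 0.0 (shut) to 1.0 (fully open).
Only numpy, scipy, OpenCV 4.12 (cv2) and the standard library are available. Lean on these libraries where they do the work, as an engineer would, in place of code of your own. Each camera call takes 0.05 s, during which the arm holds its last target.

## Working session

There is one attempt and no reset: what is moved stays moved. The work goes in short steps, Python scripts to look and compute and a tool call to move; the robot and the scene stay as the last step left them, time stands still between calls to the robot, and variables do not carry over. Pictures are saved under pics/ and viewed, and the job is handed in when it is done.

Besides the shell and the picture viewer there is one more tool, called after "Call:" as name(argument=value, ...), one argument or row to a line, values as JSON. send_rows: Moves the arm, as the interface text tells. Its arguments: {"type":"object","properties":{"motion":{"type":"string"},"newtons":{"type":"number"}},"required":["motion"]}

```bash
ls; mkdir -p pics
python3 - <<'E'
from station import *
import cv2
print(get_obs())
for c in ["scene","top","wrist"]:
    im=read_camera(c); cv2.imwrite(f"pics/{c}0.png",im[:,:,::-1]); print(c,calibration(c))
print(hold_point_z)
E
```

```text
pics
{'t': 0.0, 'q': array([ 1.00689315,  0.47780826,  0.02234561,  1.5564526 , -0.01147842,
        1.10926747, -0.08310676]), 'joint_vel': array([-0.00030291,  0.00171384,  0.00019425,  0.00010388, -0.00022999,
       -0.00022193,  0.00024688]), 'joint_torque': array([ 2.92944310e-05, -5.96446466e+01,  1.60801046e+00, -2.81198323e+01,
        1.24340269e-02,  9.18953097e-03,  8.47467419e-06]), 'eef_pos': array([ 0.29684572, -0.60557517,  0.23031987]), 'tool_rot': array([-8.59340136e-04,  9.74140071e-01,  2.25943147e-01, -2.79613386e-04]), 'contact_force': array([ 0.0395411 , -0.02937126, -0.65772258]), 'torque': array([ 0.02635878,  0.0193791 , -0.03012119]), 'gripper_width': 1.001295018371145}
scene {'mtx': array([[498.59573619,   0.        , 315.12560011],
       [  0.        , 498.59573619, 239.00380707],
       [  0.        ,   0.        ,   1.        ]]), 'k1': 0.010155513789566226, 'R': array([[ 0.71884875,  0.69474415,  0.02422889],
       [ 0.38521572, -0.36908396, -0.84580487],
       [-0.5786755 ,  0.61733912, -0.53294191]]), 't': array([-0.2652225 , -0.15605294,  1.50847
[... 262 characters left out ...]
-0.99521138,  0.03049465, -0.09286759],
       [ 0.09342248,  0.01730264, -0.9954762 ]]), 't': array([-0.06339536,  0.48785817,  1.2163082 ])}
wrist {'mtx': array([[425.51317382,   0.        , 314.75344493],
       [  0.        , 425.51317382, 240.95182858],
       [  0.        ,   0.        ,   1.        ]]), 'k1': -0.07829259953904899, 'hand_eye': array([[-6.33398330e-04, -9.54576105e-01, -2.97966539e-01,
         7.60897638e-02],
       [ 9.99999766e-01, -5.28118247e-04, -4.33837717e-04,
         1.05573751e-03],
       [ 2.56769552e-04, -2.97966744e-01,  9.54576217e-01,
        -1.43041414e-01],
       [ 0.00000000e+00,  0.00000000e+00,  0.00000000e+00,
         1.00000000e+00]])}
0.0187
```

View pics/scene0.png

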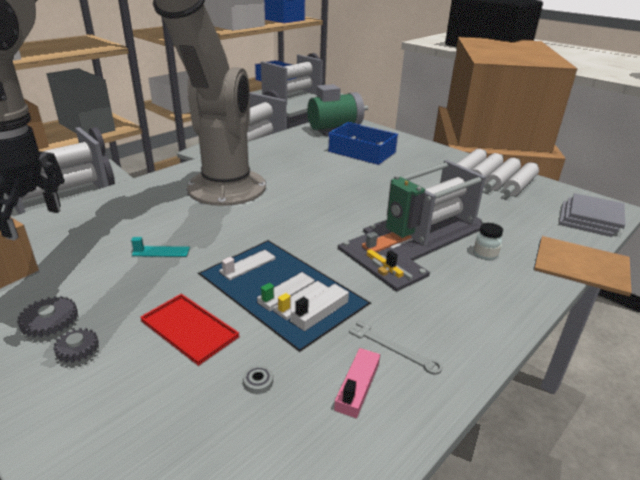

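View pics/top0.png

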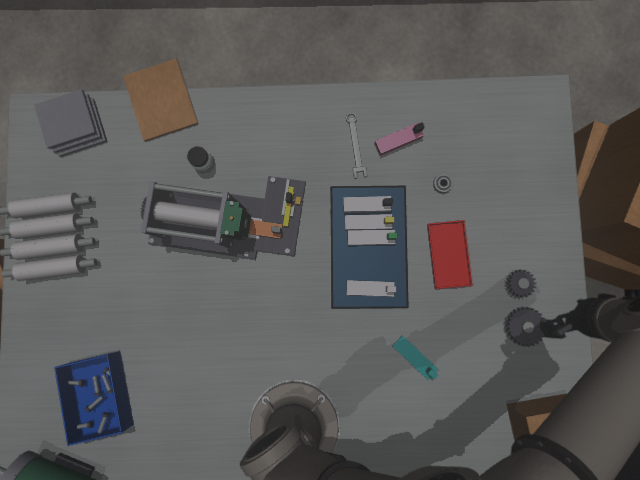

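View pics/wrist0.png

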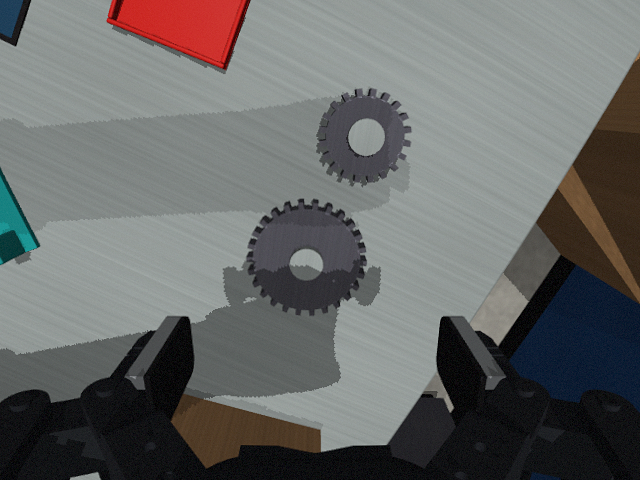

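```bash
cat > h.py <<'E'
import numpy as np, cv2
from scipy.spatial.transform import Rotation as Rn
from station import *
def quat(q): return Rn.from_quat([q[1],q[2],q[3],q[0]])
def cam(name,obs=None):
    c=calibration(name)
    if 'R' in c: return c['mtx'],c['k1'],np.array(c['R']),np.array(c['t'])
    o=obs or get_obs()
    T=np.eye(4);T[:3,:3]=quat(o['tool_rot']).as_matrix();T[:3,3]=o['eef_pos']
    M=np.linalg.inv(T@c['hand_eye'])
    return c['mtx'],c['k1'],M[:3,:3],M[:3,3]
def proj(P,C):
    m,k,R,t=C; X=np.atleast_2d(P)@R.T+t
    s=X[:,:2]/X[:,2:]; r2=(s**2).sum(1,keepdims=True); s=s*(1+k*r2)
    return s@np.diag([m[0,0],m[1,1]])+m[:2,2]
def unproj(uv,z,C):
    m,k,R,t=C; d=(np.atleast_2d(np.float64(uv))-m[:2,2])/np.array([m[0,0],m[1,1]])
    s=d.copy()
    for _ in range(8): s=d/(1+k*(s**2).sum(1,keepdims=True))
    ray=np.c_[s,np.ones(len(s))]@R; o=-R.T@t
    return o+ray*((z-o[2])/ray[:,2])[:,None]
def yaw(o): # tool y-axis direction yaw
    y=quat(o['tool_rot']).as_matrix()[:,1]; return np.degrees(np.arctan2(y[1],y[0]))
E
python3 - <<'E'
from h import *
C=cam("top")
read_camera("top")
z={'machine':.012,'mat':.002,'scrap':.01,'shim06_grip':.02,'shim10_grip':.03,'shim14_grip':.03,'shim18_grip':.03,'shim22_grip':.03,'shim26_grip':.05,'worn_grip':.04,'keeper_grip':.05,'grease':.07,'bearing':.01,'wrench':.004}
for n in z:
    for r in regions_of(n,"top")[:3]:
        ys,xs=np.nonzero(r['region'])
        print(n,round(r['conf'],2),np.round(r['point']),xs.min(),xs.max(),ys.min(),ys.max(),unproj(r['point'],z[n],C)[0].round(3))
        if n in('mat','scrap'):
            b=cv2.boxPoints(cv2.minAreaRect(np.c_[xs,ys].astype(np.float32)))
            print(unproj(b,z[n],C).round(3))
E
```

```text
machine 0.69 [226. 220.] 141 305 176 258 [0.559 0.178 0.012]
mat 0.61 [368. 257.] 330 407 186 308 [ 0.447 -0.212  0.002]
[[ 0.648 -0.113  0.002]
 [ 0.644 -0.326  0.002]
 [ 0.306 -0.314  0.002]
 [ 0.309 -0.106  0.002]]
scrap 0.78 [448. 258.] 428 471 222 288 [ 0.436 -0.43   0.01 ]
[[ 0.534 -0.376  0.01 ]
 [ 0.542 -0.478  0.01 ]
 [ 0.362 -0.488  0.01 ]
 [ 0.353 -0.388  0.01 ]]
shim06_grip 0.77 [373. 288.] 347 395 280 296 [ 0.361 -0.222  0.02 ]
shim06_grip 0.76 [415. 359.] 394 436 335 378 [ 0.172 -0.324  0.02 ]
shim06_grip 0.35 [262. 232.] 249 282 220 237 [0.523 0.076 0.02 ]
shim10_grip 0.72 [368. 222.] 346 393 214 229 [ 0.54  -0.215  0.03 ]
shim14_grip 0.84 [370. 236.] 348 396 230 244 [ 0.502 -0.217  0.03 ]
shim14_grip 0.65 [369. 204.] 342 392 196 213 [ 0.588 -0.219  0.03 ]
shim18_grip 0.71 [370. 202.] 343 391 196 212 [ 0.594 -0.22   0.03 ]
shim26_grip 0.88 [369. 204.] 343 392 196 212 [ 0.585 -0.216  0.05 ]
shim26_grip 0.88 [401. 139.] 376 422 123 153 [ 0.76 -0.31  0.05]
shim26_grip 0.42 [223. 222.] 141 305 176 258 [0.55  0.176 0.05 ]
worn_grip 0.82 [264. 232.] 249 281 220 238 [0.521 0.067 0.04 ]
keeper_grip 0.82 [287. 207.] 283 292 188 225 [0.585 0.003 0.05 ]
grease 0.71 [198. 160.] 188 214 147 172 [0.715 0.239 0.07 ]
grease 0.64 [223. 219.] 142 304 177 257 [0.554 0.173 0.07 ]
bearing 0.83 [440. 183.] 433 452 174 192 [ 0.645 -0.419  0.01 ]
bearing 0.46 [265. 230.] 249 282 220 237 [0.528 0.069 0.01 ]
wrench 0.73 [354. 148.] 346 366 112 177 [ 0.753 -0.185  0.004]
wrench 0.64 [369. 257.] 331 407 186 308 [ 0.446 -0.215  0.004]
```

Run:
```python
from h import *
print(yaw(get_obs()))
im=cv2.imread("pics/top0.png")
cv2.imwrite("pics/tm.png",cv2.resize(im[165:270,135:310],None,fx=4.5,fy=4.5,interpolation=cv2.INTER_CUBIC))
im=cv2.imread("pics/scene0.png")
cv2.imwrite("pics/sm.png",cv2.resize(im[150:350,190:490],None,fx=2.6,fy=2.6,interpolation=cv2.INTER_CUBIC))
```

```text
-63.88365625691162
```

View pics/tm.png

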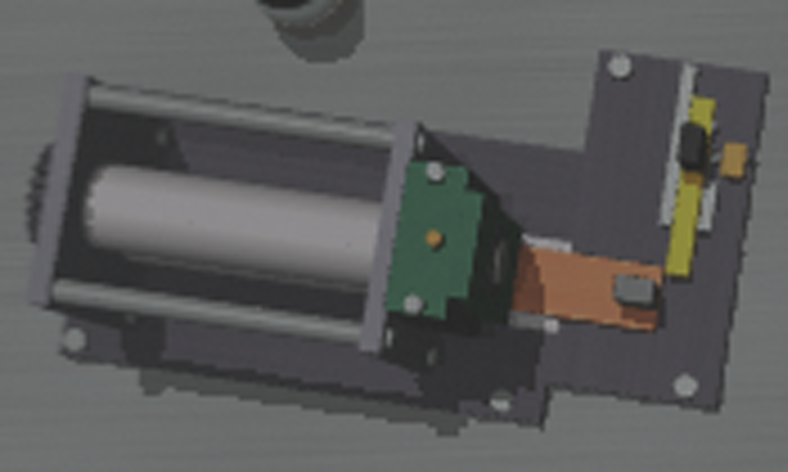

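View pics/sm.png

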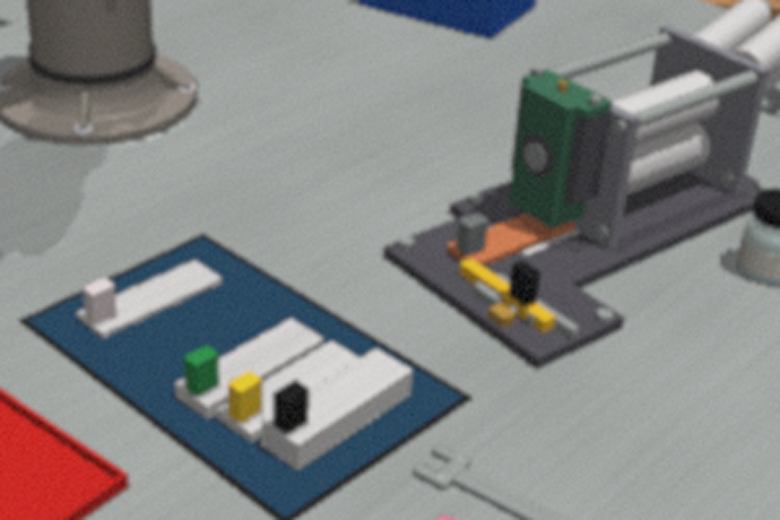

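Run:
```python
from h import *
C=cam("top")
def p(u,v,z): return unproj([135+u/4.5-.4,165+v/4.5-.4],z,C)[0]
a,b=p(768,73,.012),p(717,410,.012); d=a-b; print('front',a,b,np.linalg.norm(d),np.degrees(np.arctan2(d[1],d[0])))
a,b=p(663,268,.02),p(655,330,.02); d=a-b; print('heel',a,b,(a+b)/2,np.linalg.norm(d),np.degrees(np.arctan2(d[1],d[0])))
print('worn lug',p(635,283,.054),p(635,291,.054))
a,b=p(711,97,.0245),p(678,278,.0245); d=a-b; print('bar',a,b,np.linalg.norm(d),np.degrees(np.arctan2(d[1],d[0])))
print('handle top',p(693,140,.0585))
```

```text
front [ 0.66318378 -0.045746    0.012     ] [ 0.45529342 -0.00919137  0.012     ] 0.21107970534206613 -9.972721104410844
heel [0.54249444 0.02113174 0.02      ] [0.50462505 0.02681514 0.02      ] [0.52355974 0.02397344 0.02      ] 0.03829349404527702 -8.535188342008793
worn lug [0.5293023  0.03462823 0.054     ] [0.52452513 0.03472424 0.054     ]
bar [ 0.64646302 -0.01099316  0.0245    ] [0.53545634 0.01170242 0.0245    ] 0.11330301825009452 -11.555010218674033
handle top [ 0.61322958 -0.00211514  0.0585    ]
```

Call:
send_rows(
  motion="1.55 3.6 0.5 0 0 -5 0; 1.55 3.6 0.5 0 0 -5 0; 1.55 3.6 0.5 0 0 -5 0; 1.55 3.6 0.5 0 0 -5 0; 1.55 3.6 0.5 0 0 -5 0; 1.55 3.6 0.5 0 0 -5 0; 1.55 3.6 0.5 0 0 -5 0; 1.55 3.6 0.5 0 0 0 0; 1.55 3.6 0.5 0 0 0 0; 1.55 3.6 0.5 0 0 0 0; 1.55 3.6 0.5 0 0 0 0; 1.55 3.6 0.5 0 0 0 0; 1.55 3.6 0.5 0 0 0 0; 1.55 3.6 0.5 0 0 0 0; 1.55 3.6 0.5 0 0 0 0; 1.55 3.6 0.5 0 0 0 0; 0 0 0 0 0 0 0",
  newtons=60,
)

```text
t: 2.32
eef_pos: [0.5446, -0.0026, 0.3177]
tool_rot: [-0.001, 0.995, -0.098, 0.003]
contact_force: [0.5, 0.7, -0.1]
gripper_width: 1.001
```

Run:
```python
from h import *
o=get_obs();print(o['t'],o['q'].round(2),o['eef_pos'],yaw(o))
im=read_camera("wrist"); C=cam("wrist",o); cv2.imwrite("pics/w1.png",im[:,:,::-1])
z={'worn_grip':.054,'keeper_grip':.03}
for n in z:
    for r in regions_of(n,"wrist")[:2]:
        ys,xs=np.nonzero(r['region']); print(n,round(r['conf'],2),np.round(r['point']),xs.min(),xs.max(),ys.min(),ys.max())
```

```text
2.3167 [ 0.09  0.2  -0.23  1.75  0.05  1.19 -1.92] [ 0.54461316 -0.00258749  0.317683  ] -101.21224652864338
worn_grip 0.87 [254. 210.] 210 297 191 230
keeper_grip 0.88 [299. 135.] 292 310 84 195
```

View pics/w1.png

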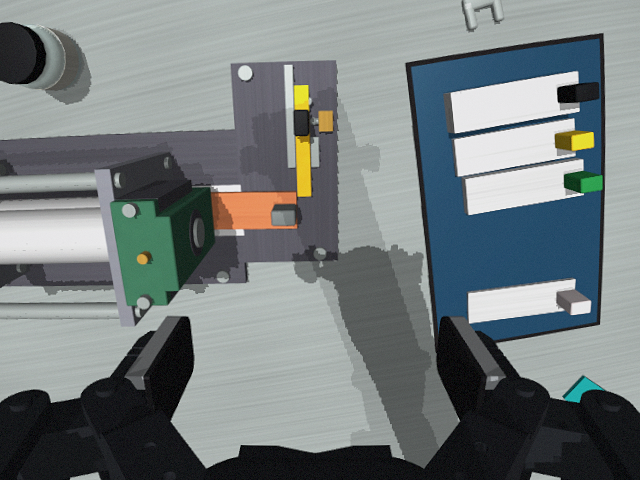

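Run:
```python
from h import *
im=cv2.imread("pics/w1.png")
cv2.imwrite("pics/w1a.png",cv2.resize(im[55:270,190:350],None,fx=2.75,fy=2.75,interpolation=cv2.INTER_CUBIC))
cv2.imwrite("pics/w1b.png",cv2.resize(im[25:355,400:620],None,fx=1.8,fy=1.8,interpolation=cv2.INTER_CUBIC))
```

```text
(no output)
```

View pics/w1a.png

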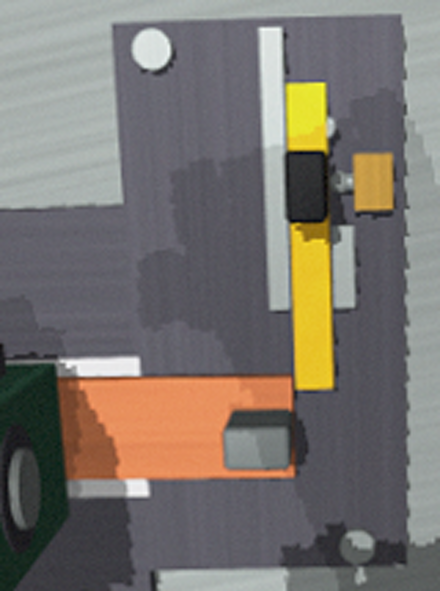

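View pics/w1b.png

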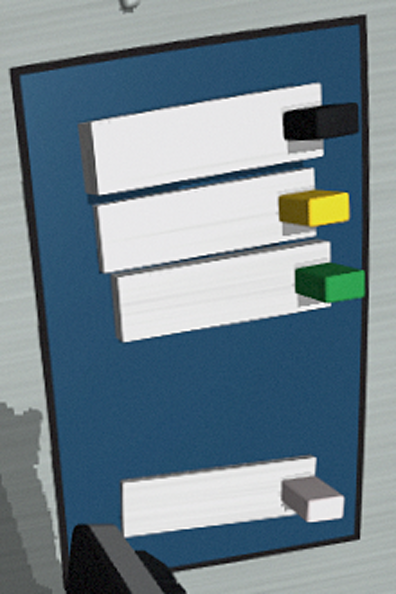

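```bash
cat > m1.py <<'E'
from h import *
o=get_obs();C=cam("wrist",o)
def p(off,s,uv,z): return unproj((np.array(uv,float)+.5)/s-.5+off,z,C)
A=lambda uv,z:p(np.array([190,55]),2.75,uv,z); B=lambda uv,z:p(np.array([400,25]),1.8,uv,z)
def rep(n,P):
    d=P[1]-P[0]; print(n,P[:,:2].round(4).tolist(),'mean',P.mean(0)[:2].round(4),'L',np.linalg.norm(d).round(4),'yaw',np.degrees(np.arctan2(d[1],d[0])).round(1))
rep('front',A([(406,565),(404,15)],.012))
rep('heel',A([(296,478),(294,376)],.02))
rep('wornlen top edge',A([(294,376),(62,379)],.02))
rep('barRight',A([(334,388),(327,82)],.0245))
rep('barLeft',A([(295,390),(287,82)],.0245))
rep('handle top',A([(307,220),(306,152)],.0585))
rep('wornlug top',A([(224,438),(290,438),(287,470),(226,468)],.054))
rep('mat long',B([(358,538),(365,17)],.002)); rep('mat short',B([(365,17),(12,70)],.002))
for n,z,q in [('26',.028,[(321,84),(90,122),(97,194),(323,155)]),('10',.012,[(314,168),(100,205),(107,271),(316,236)]),('14',.016,[(328,242),(118,276),(124,341),(330,306)]),('06',.008,[(315,458),(123,481),(124,536),(316,512)])]:
    P=B(q,z); rep(n,P)
    d=(P[1]-P[0]+P[2]-P[3]);d/=np.linalg.norm(d); c=P.mean(0); print('   dir yaw',np.degrees(np.arctan2(d[1],d[0])),'lug',(c-.053*d)[:2])
E
python3 m1.py
```

```text
front [[0.4536, -0.0215], [0.659, -0.0608]] mean [ 0.5563 -0.0411] L 0.2091 yaw -10.8
heel [[0.5008, 0.0135], [0.5402, 0.0055]] mean [0.5205 0.0095] L 0.0402 yaw -11.4
wornlen top edge [[0.5402, 0.0055], [0.5575, 0.0924]] mean [0.5488 0.049 ] L 0.0886 yaw 78.7
barRight [[0.5334, -0.0086], [0.6413, -0.0289]] mean [ 0.5873 -0.0188] L 0.1099 yaw -10.7
barLeft [[0.5357, 0.006], [0.6442, -0.0151]] mean [ 0.59   -0.0046] L 0.1106 yaw -11.0
handle top [[0.5976, -0.0131], [0.6192, -0.0175]] mean [ 0.6084 -0.0153] L 0.022 yaw -11.4
wornlug top [[0.5295, 0.0322], [0.5246, 0.0092], [0.5133, 0.0128], [0.5186, 0.034]] mean [0.5215 0.022 ] L 0.0235 yaw -101.9
mat long [[0.2977, -0.3275], [0.6357, -0.3387]] mean [ 0.4667 -0.3331] L 0.3382 yaw -1.9
mat short [[0.6357, -0.3387], [0.6427, -0.1304]] mean [ 0.6392 -0.2345] L 0.2084 yaw 88.1
26 [[0.6036, -0.293], [0.6067, -0.1623], [0.5679, -0.1613], [0.5651, -0.2919]] mean [ 0.5858 -0.2271] L 0.1307 yaw 88.6
   dir yaw 88.69928919010559 lug [ 0.58462382 -0.28008399]
10 [[0.5567, -0.2957], [0.5595, -0.1672], [0.5206, -0.1667], [0.5167, -0.295]] mean [ 0.5384 -0.2312] L 0.1286 yaw 88.8
   dir yaw 88.50165602224027 lug [ 0.53699641 -0.284137  ]
14 [[0.5126, -0.3], [0.5172, -0.1716], [0.4773, -0.171], [0.4732, -0.3]] mean [ 0.4951 -0.2356] L 0.1284 yaw 87.9
   dir yaw 88.0575714223326 lug [ 0.49326941 -0.28861249]
06 [[0.3696, -0.2928], [0.3814, -0.1638], [0.3412, -0.1609], [0.3293, -0.2931]] mean [ 0.3554 -0.2277] L 0.1295 yaw 84.8
   dir yaw 84.81746511347987 lug [ 0.35057325 -0.28044605]
```

Run:
```python
from h import *
o=get_obs();print(o['t'],o['eef_pos'],o['joint_vel'].round(3))
print('base top',unproj([294,422],.0,cam('top')), proj([0,0,0],cam('top')),proj([0,0,0],cam('scene')))
# mat corners scene from crop sm (2.6, off 190,150)
S=cam('scene')
q=(np.array([(22,320),(203,236),(469,398),(288,519)])+.5)/2.6-.5+[190,150]
print('mat scene',unproj(q,.002,S).round(4))
im=read_camera('top'); 
print(proj(o['eef_pos'],cam('top')),proj(o['eef_pos'],S))
cv2.imwrite('pics/t1.png',im[:,:,::-1]); im=read_camera('scene');cv2.imwrite('pics/s1.png',im[:,:,::-1])
im0=cv2.imread('pics/top0.png'); 
cv2.imwrite('pics/t1c.png',cv2.resize(im0[175:320,320:480],None,fx=4,fy=4,interpolation=cv2.INTER_CUBIC))
```

```text
2.4667 [ 0.54206826 -0.01225681  0.31620687] [ 0.028 -0.005  0.033  0.018  0.002  0.     0.002]
base top [[0.01118325 0.00188115 0.        ]] [[294.79991988 426.32891578]] [[227.42471908 187.40192221]]
mat scene [[ 0.3051 -0.3171  0.002 ]
 [ 0.3113 -0.1124  0.002 ]
 [ 0.6467 -0.1194  0.002 ]
 [ 0.6407 -0.321   0.002 ]]
[[283.6620064  204.71506252]] [[375.64989336 136.08084724]]
```

View pics/t1c.png

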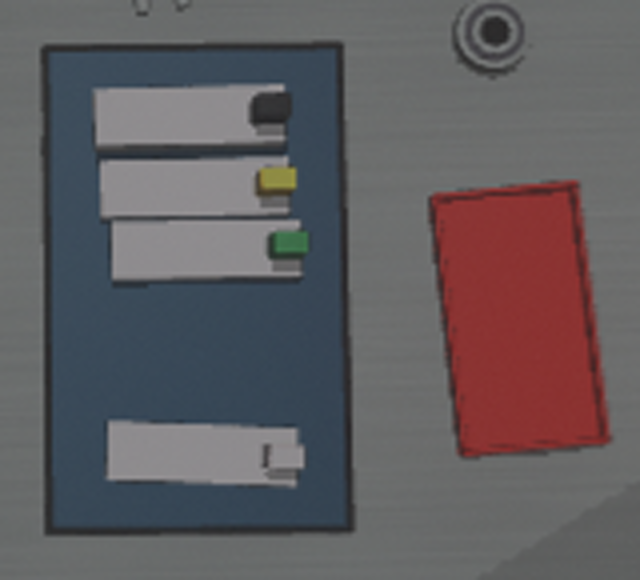

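View pics/s1.png

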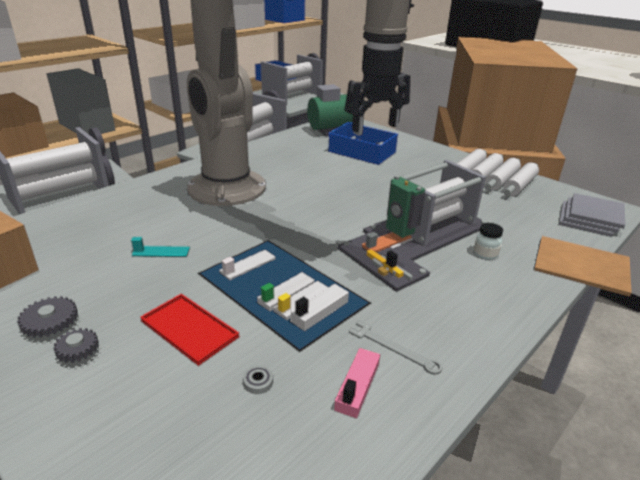

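```bash
python3 - <<'E'
import re
s=open('m1.py').read()
s=s.replace("o=get_obs()","o=dict(eef_pos=np.array([.54461,-.00259,.31768]),tool_rot=np.array([-.001,.995,-.098,.003]))")
open('m1.py','w').write(s)
E
python3 m1.py
python3 - <<'E'
from h import *
C=cam('top')
def p(uv,z): return unproj((np.array(uv,float)+.5)/4-.5+[320,175],z,C)
for n,q,z in [('mat',[(42,46),(342,43),(353,531),(46,533)],.002),('tray',[(430,195),(578,181),(609,440),(461,456)],.014),('26',[(284,84),(93,88),(96,147),(286,143)],.028),('10',[(288,154),(100,159),(100,217),(288,214)],.012),('14',[(301,220),(110,221),(111,280),(302,277)],.016),('06',[(298,428),(107,421),(108,480),(297,487)],.008)]:
    P=p(q,z); print(n,P[:,:2].round(4).tolist(),P.mean(0)[:2].round(4))
im=read_camera('wrist');cv2.imwrite('pics/w2.png',im[:,:,::-1]);print(get_obs()['eef_pos'])
E
```

```text
front [[0.4573, -0.0108], [0.6636, -0.0483]] mean [ 0.5605 -0.0295] L 0.2096 yaw -10.3
heel [[0.5041, 0.0247], [0.5437, 0.0171]] mean [0.5239 0.0209] L 0.0403 yaw -10.9
wornlen top edge [[0.5437, 0.0171], [0.5601, 0.1046]] mean [0.5519 0.0609] L 0.0891 yaw 79.3
barRight [[0.537, 0.0028], [0.6455, -0.0165]] mean [ 0.5912 -0.0068] L 0.1103 yaw -10.1
barLeft [[0.5391, 0.0175], [0.6483, -0.0026]] mean [0.5937 0.0074] L 0.111 yaw -10.4
handle top [[0.6013, -0.0013], [0.623, -0.0055]] mean [ 0.6122 -0.0034] L 0.0221 yaw -10.9
wornlug top [[0.5324, 0.0435], [0.5278, 0.0204], [0.5165, 0.0239], [0.5215, 0.0453]] mean [0.5246 0.0333] L 0.0236 yaw -101.3
mat long [[0.3059, -0.3172], [0.6429, -0.3261]] mean [ 0.4744 -0.3217] L 0.3371 yaw -1.5
mat short [[0.6429, -0.3261], [0.6479, -0.1181]] mean [ 0.6454 -0.2221] L 0.2081 yaw 88.6
26 [[0.6102, -0.281], [0.6121, -0.1505], [0.5731, -0.1498], [0.5717, -0.2802]] mean [ 0.5918 -0.2154] L 0.1305 yaw 89.2
   dir yaw 89.27385754362109 lug [ 0.59110692 -0.26836996]
10 [[0.5635, -0.284], [0.5649, -0.1557], [0.526, -0.1556], [0.5234, -0.2835]] mean [ 0.544
[... 366 characters left out ...]
76] L 0.1289 yaw 85.5
   dir yaw 85.56727039148066 lug [ 0.35775146 -0.27039781]
mat [[0.6481, -0.1146], [0.6432, -0.3236], [0.3059, -0.3154], [0.3102, -0.1068]] [ 0.4769 -0.2151]
tray [[0.5329, -0.3766], [0.5393, -0.4775], [0.3627, -0.4878], [0.3547, -0.3883]] [ 0.4474 -0.4325]
26 [[0.6105, -0.2783], [0.612, -0.1482], [0.5712, -0.1488], [0.5698, -0.278]] [ 0.5909 -0.2133]
10 [[0.5647, -0.2813], [0.5654, -0.152], [0.5251, -0.1506], [0.5231, -0.2795]] [ 0.5446 -0.2159]
14 [[0.5182, -0.2876], [0.5216, -0.1572], [0.481, -0.1565], [0.4791, -0.2866]] [ 0.5   -0.222]
06 [[0.3767, -0.2805], [0.3851, -0.1507], [0.3451, -0.15], [0.3368, -0.278]] [ 0.3609 -0.2148]
[ 0.5416569  -0.01425759  0.31607961]
```

Call:
send_rows(
  motion="2.3 0.4 -2 0 0 0 0; 2.3 0.4 -3.2 0 0 0 0; 2.0 0.3 -3.4 0 0 0 0; 0.5 0 -3.8 0 0 0.5 0; 0 0 -3.8 0 0 0 0; 0 0 -3.8 0 0 0 0.2; 0 0 -3 0 0 0 0.3; 0 0 -2 0 0 0 0.4;0 0 0 0 0 0 0.4",
)

```text
t: 3.37
eef_pos: [0.614, -0.021, 0.0595]
tool_rot: [0.005, 0.994, -0.113, 0.006]
contact_force: [-0.6, -0.1, 0.4]
gripper_width: 0.603
```

```bash
python3 -c "
from h import *
o=get_obs();print(o['t'],o['eef_pos'],yaw(o),o['gripper_width'],o['joint_vel'].round(3))"
```

```text
3.3667 [ 0.61404073 -0.02101224  0.05953829] -102.97493581426055 0.6031853107602814 [ 0.023 -0.016  0.009 -0.008 -0.004  0.031  0.008]
```

```bash
cat > d.py <<'E'
import sys
from h import *
# usage: d.py x y z toolYyaw
x,y,z,w=map(float,sys.argv[1:5]); o=get_obs(); w=np.radians(w)
Y=np.array([np.cos(w),np.sin(w),0]);Z=np.array([0,0,-1.]);X=np.cross(Y,Z)
R=Rn.from_matrix(np.c_[X,Y,Z]); rv=(R*quat(o['tool_rot']).inv()).as_rotvec(degrees=True)
print('t',o['t'],'pos',o['eef_pos'].round(4),'yaw',round(yaw(o),1),'w',round(o['gripper_width'],3),'F',o['contact_force'].round(1),'q7',o['q'][6].round(2),'v',np.abs(o['joint_vel']).max().round(3))
print('d cm',((np.array([x,y,z])-o['eef_pos'])*100).round(2),'rot',rv.round(1))
E
python3 d.py .6122 -.0034 .030 -100.4
```

```text
t 3.3667 pos [ 0.614  -0.021   0.0595] yaw -103.0 w 0.603 F [-0.6 -0.1  0.4] q7 -2.01 v 0.031
d cm [-0.18  1.76 -2.95] rot [0.6 0.7 2.6]
```

Call:
send_rows(
  motion="-0.2 0.9 0 0.3 0.4 1.3 0.4; 0 0.9 -0.6 0.3 0.4 1.3 0.4; 0 0.2 -1 0 0 0 0.4; 0 0.1 -1 0 0 0 0.4; 0 0 -0.5 0 0 0 0.4; 0 0 0 0 0 0 0.4",
)

```text
t: 3.87
eef_pos: [0.6149, -0.0008, 0.0311]
tool_rot: [-0.0, 0.996, -0.09, 0.002]
contact_force: [0.9, 0.0, 0.5]
gripper_width: 0.6
```

```bash
python3 d.py .6122 -.0034 .030 -100.4; python3 -c "
from h import *
im=read_camera('wrist');cv2.imwrite('pics/w3.png',im[:,:,::-1])"
```

```text
t 3.8667 pos [ 0.6149 -0.0008  0.0311] yaw -100.3 w 0.6 F [0.9 0.  0.5] q7 -2.0 v 0.008
d cm [-0.27 -0.26 -0.11] rot [ 0.   0.2 -0.1]
```

View pics/w3.png

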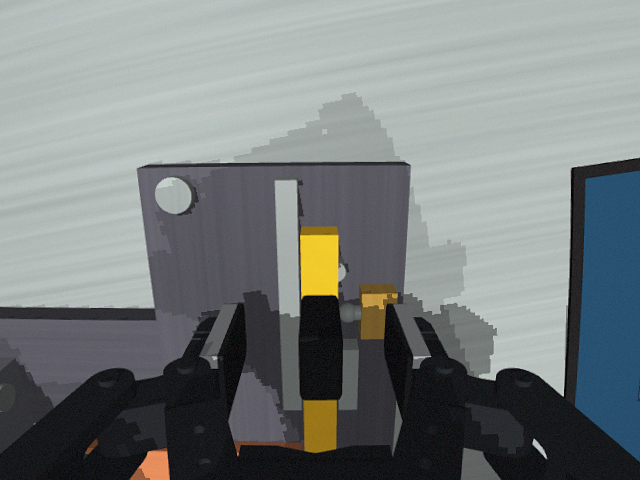

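Call:
send_rows(
  motion="0 0 0 0 0 0 1; 0 0 0 0 0 0 1; 0 0 0 0 0 0 1; 0 0 0 0 0 0 1; 0 0 0 0 0 0 1; 0.7 -0.13 0 0 0 0 1; 0.8 -0.15 0 0 0 0 1; 0.8 -0.15 0 0 0 0 1; 0.3 -0.05 0 0 0 0 1",
  newtons=50,
)

```text
t: 4.67
eef_pos: [0.6411, -0.0071, 0.0325]
tool_rot: [0.001, 0.996, -0.09, 0.0]
contact_force: [-11.0, 0.7, 11.3]
gripper_width: 0.153
```

```bash
python3 d.py .6391 -.0073 .031 -100.4
```

```text
t 4.6667 pos [ 0.6411 -0.0071  0.0325] yaw -100.3 w 0.153 F [-11.    0.7  11.3] q7 -1.98 v 0.116
d cm [-0.2  -0.02 -0.15] rot [ 0.1  0.  -0.1]
```

Call:
send_rows(
  motion="0.3 -0.05 0 0 0 0 1; 0 0 0 0 0 0 0.4; 0 0 0 0 0 0 0.4; 0 0 0 0 0 0 0.4; 0 0 3 0 0 0 0.4; 0 0 3 0 0 0 0.4; -1.5 0.6 0.3 0 0 0 0.4; -3 1.1 0 0 0 0 0.4; -3 1.1 0 0 0 0 0.4; -3 1.1 0 0 0 0 0.4; -1 0.3 0 0 0 0 0.4; 0 0 0 0 0 0 0.4",
)

```text
t: 5.67
eef_pos: [0.532, 0.0356, 0.1001]
tool_rot: [-0.001, 0.996, -0.092, 0.004]
contact_force: [0.2, 0.1, -0.1]
gripper_width: 0.601
```

```bash
python3 d.py .526 .0343 .025 -100.4; python3 -c "
from h import *
im=read_camera('wrist');cv2.imwrite('pics/w4.png',im[:,:,::-1])"
```

```text
t 5.6667 pos [0.532  0.0356 0.1001] yaw -100.6 w 0.601 F [ 0.2  0.1 -0.1] q7 -2.07 v 0.01
d cm [-0.6  -0.13 -7.51] rot [-0.   0.4  0.2]
```

View pics/w4.png

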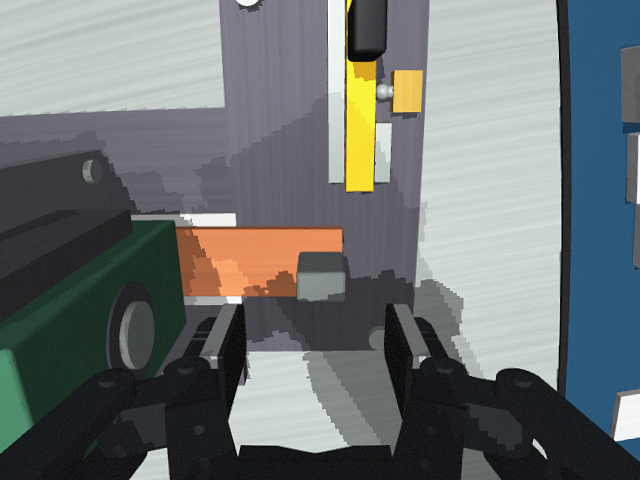

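Call:
send_rows(
  motion="-0.4 -0.1 -2 0 0 0 0.4; -0.2 0 -2.5 0 0.2 0 0.4; 0 0 -2 0 0.2 0 0.4; 0 0 -0.8 0 0 0 0.4; 0 0 0 0 0 0 1; 0 0 0 0 0 0 1; 0 0 0 0 0 0 1; 0 0 0 0 0 0 1; 0 0 0 0 0 0 1",
  newtons=60,
)

```text
t: 6.47
eef_pos: [0.5425, 0.0317, 0.0291]
tool_rot: [-0.002, 0.995, -0.096, 0.01]
contact_force: [0.6, 1.2, -1.0]
gripper_width: 0.259
```

```bash
python3 d.py .526 .0343 .025 -100.4
```

```text
t 6.4667 pos [0.5425 0.0317 0.0291] yaw -101.0 w 0.259 F [ 0.6  1.2 -1. ] q7 -2.11 v 0.011
d cm [-1.65  0.26 -0.41] rot [-0.1  1.1  0.6]
```

Call:
send_rows(
  motion="0 0 0 0 0 0 0.5; 0 0 0 0 0 0 0.5; 0 0 0 0 0 0 0.5; -0.6 0.1 0 0 0.5 0.3 0.5; -0.6 0.1 -0.2 0 0.5 0.3 0.5; -0.4 0.1 -0.2 0 0 0 0.5; 0 0 0 0 0 0 0.5",
)

```text
t: 7.05
eef_pos: [0.5267, 0.0353, 0.0275]
tool_rot: [-0.001, 0.996, -0.09, 0.002]
contact_force: [0.3, 0.2, 0.3]
gripper_width: 0.498
```

```bash
python3 d.py .526 .0343 .025 -100.4
```

```text
t 7.05 pos [0.5267 0.0353 0.0275] yaw -100.3 w 0.498 F [0.3 0.2 0.3] q7 -2.11 v 0.009
d cm [-0.07 -0.1  -0.25] rot [-0.1  0.3 -0.1]
```

Close, and pull back along machine −y (−0.18, −0.98).

Call:
send_rows(
  motion="0 0 0 0 0 0 1; 0 0 0 0 0 0 1; 0 0 0 0 0 0 1; 0 0 0 0 0 0 1; 0 0 0 0 0 0 1; 0 0 0.15 0 0 0 1; -0.18 -1 0 0 0 0 1; -0.3 -1.8 0 0 0 0 1; -0.3 -1.8 0 0 0 0 1; -0.2 -1 0.1 0 0 0 1;  0 0 0 0 0 0 1",
  newtons=70,
)

```text
t: 7.97
eef_pos: [0.5148, -0.0242, 0.0295]
tool_rot: [-0.001, 0.996, -0.088, 0.001]
contact_force: [0.2, 0.3, -1.7]
gripper_width: 0.268
```

```bash
python3 d.py .526 .0343 .025 -100.4;  python3 -c "
from h import *
im=read_camera('wrist');cv2.imwrite('pics/w5.png',im[:,:,::-1])"
```

```text
t 7.9667 pos [ 0.5148 -0.0242  0.0295] yaw -100.2 w 0.268 F [ 0.2  0.3 -1.7] q7 -1.99 v 0.01
d cm [ 1.12  5.85 -0.45] rot [-0.1  0.2 -0.2]
```

View pics/w5.png

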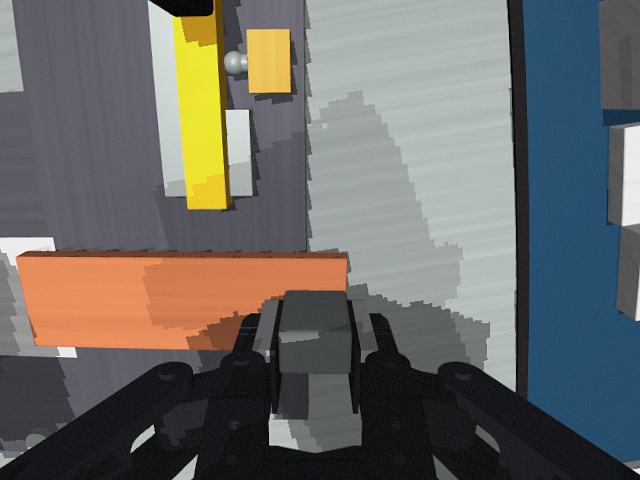

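Call:
send_rows(
  motion="0 0 2 0 0 0 1; 0 -0.5 3 0 0 0 1; 0 -1 3 0 0 3 1; 0 -1.5 2 0 0 5 1; 0 -2.5 0.5 0 0 6 1; 0 -3 0 0 0 7 1; 0 -3 0 0 0 7 1; 0 -3 0 0 0 7 1; 0 -3 0 0 0 7 1; 0 -3 0 0 0 7 1; 0 -3 0 0 0 7 1; 0 -3 0 0 0 7 1; 0 -3 0 0 0 7 1; 0 -3 0 0 0 7 1; 0 -3 0 0 0 7 1; 0 -2 0 0 0 7 1; 0 -1 0 0 0 3 1; 0 0 0 0 0 0 1",
)

```text
t: 9.52
eef_pos: [0.5193, -0.4084, 0.141]
tool_rot: [-0.003, 0.728, 0.685, 0.003]
contact_force: [-0.6, 0.7, -1.8]
gripper_width: 0.269
```

```bash
python3 d.py .5 -.429 .024 3.5;  python3 -c "
from h import *
im=read_camera('wrist');cv2.imwrite('pics/w6.png',im[:,:,::-1])"
```

```text
t 9.5167 pos [ 0.5193 -0.4084  0.141 ] yaw -3.5 w 0.269 F [-0.6  0.7 -1.8] q7 0.26 v 0.036
d cm [ -1.93  -2.06 -11.7 ] rot [-0.5  0.   7. ]
```

View pics/w6.png

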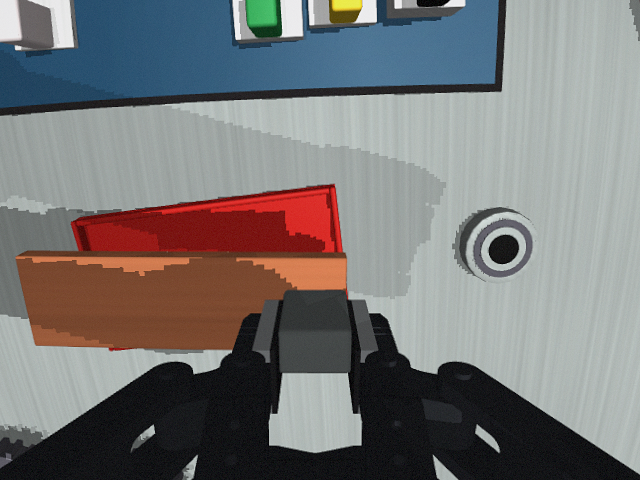

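Call:
send_rows(
  motion="-0.9 -0.9 -1 0 0 3.5 1; -0.9 -0.9 -2 0 0 3.5 1; -0.2 -0.2 -2 0 0 0 1; 0 0 -2 0 0 0 1; 0 0 -1 0 0 0 1; 0 0 0 0 0 0 1",
)

```text
t: 10.07
eef_pos: [0.5052, -0.4155, 0.0604]
tool_rot: [-0.003, 0.684, 0.73, 0.007]
contact_force: [-0.3, -0.6, -2.0]
gripper_width: 0.266
```

```bash
python3 d.py .5 -.429 .0195 3.5
```

```text
t 10.0667 pos [ 0.5052 -0.4155  0.0604] yaw 3.7 w 0.266 F [-0.3 -0.6 -2. ] q7 0.35 v 0.022
d cm [-0.52 -1.35 -4.09] rot [-0.8  0.3 -0.2]
```

Call:
send_rows(
  motion="-0.4 -0.9 0 -0.5 0.3 0 1; -0.3 -0.8 -1 -0.4 0 0 1; 0 -0.2 -1.5 0 0 0 1; 0 0 -0.8 0 0 0 1; 0 0 0 0 0 0 1",
)

```text
t: 10.48
eef_pos: [0.5013, -0.4341, 0.0281]
tool_rot: [0.004, 0.683, 0.73, -0.001]
contact_force: [0.2, 0.3, -1.7]
gripper_width: 0.264
```

```bash
python3 d.py .5 -.429 .0195 3.5
```

```text
t 10.4833 pos [ 0.5013 -0.4341  0.0281] yaw 3.8 w 0.264 F [ 0.2  0.3 -1.7] q7 0.34 v 0.006
d cm [-0.13  0.51 -0.86] rot [ 0.4  0.2 -0.3]
```

Call:
send_rows(
  motion="0 0.1 -0.4 0.2 0 0 1; 0 0 -0.4 0.2 0 0 1; 0 0 -0.1 0 0 0 1; 0 0 0 0 0 0 1",
)

```text
t: 10.82
eef_pos: [0.5018, -0.4333, 0.02]
tool_rot: [0.001, 0.683, 0.73, 0.002]
contact_force: [-0.9, 0.9, 0.5]
gripper_width: 0.264
```

```bash
python3 d.py .5 -.429 .0195 3.5
```

```text
t 10.8167 pos [ 0.5018 -0.4333  0.02  ] yaw 3.8 w 0.264 F [-0.9  0.9  0.5] q7 0.34 v 0.009
d cm [-0.18  0.43 -0.05] rot [-0.1  0.2 -0.3]
```

Call:
send_rows(
  motion="0 0 0 0 0 0 0.5; 0 0 0 0 0 0 0.5; 0 0 0.2 0 0 0 0.5; 0 0 2 0 0 0 0.5; 0 0 3 0 0 -2 0.4; 0 0 3 0 0 -4 0.4; -0.5 1 3 0 0 -6 0.4; -1 1.5 1 0 0 -7 0.4; -1 1.5 0 0 0 -7 0.4; -1.5 2 0 0 0 -7 0.4; -1.5 2 0 0 0 -7 0.4; -1.5 2 0 0 0 -7 0.4; -1.5 2 0 0 0 -7 0.4; -1.5 2 0 0 0 -7 0.4; -1.5 2 0 0 0 -7 0.4; -1 1 0 0 0 -7 0.4; 0 0 0 0 0 -7 0.4; 0 0 0 0 0 -7 0.4; 0 0 0 0 0 -7 0.4; 0 0 0 0 0 0 0.4",
)

```text
t: 12.48
eef_pos: [0.3738, -0.2553, 0.1528]
tool_rot: [0.011, 0.999, -0.041, 0.005]
contact_force: [-0.0, -0.4, -0.8]
gripper_width: 0.601
```

```bash
python3 d.py .357 -.269 .0125 -94;  python3 -c "
from h import *
im=read_camera('wrist');cv2.imwrite('pics/w7.png',im[:,:,::-1])
im=read_camera('top');cv2.imwrite('pics/t7.png',cv2.resize(im[120:330,230:490,::-1],None,fx=2.5,fy=2.5))"
```

```text
t 12.4833 pos [ 0.3738 -0.2553  0.1528] yaw -94.7 w 0.601 F [-0.  -0.4 -0.8] q7 -1.3 v 0.131
d cm [ -1.68  -1.37 -14.03] rot [1.3 0.5 0.7]
```

View pics/w7.png

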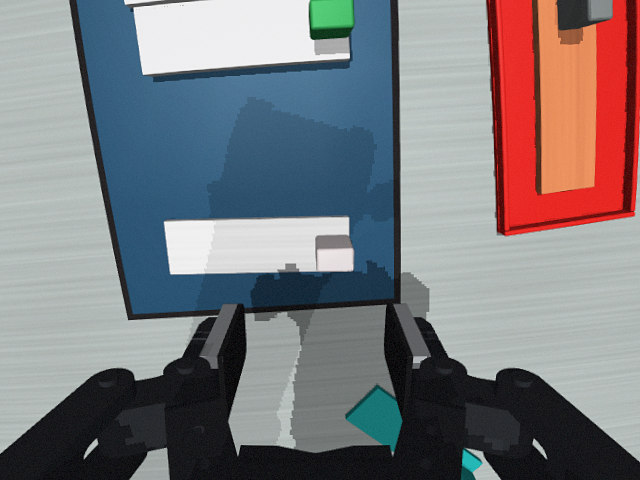

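View pics/t7.png

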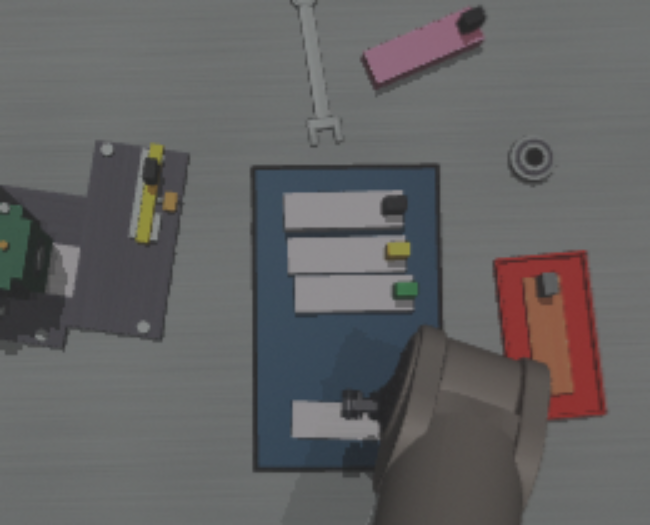

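Call:
send_rows(
  motion="-0.8 -0.7 -1 0.6 0.3 0.3 0.4; -0.8 -0.7 -2.5 0.6 0.3 0.3 0.4; -0.4 0 -3 0 0 0 0.4; -0.2 0 -2 0 0 0 0.4; 0 0 -0.5 0 0 0 0.4; 0 0 0 0 0 0 0.4",
)

```text
t: 13.08
eef_pos: [0.3546, -0.2719, 0.0621]
tool_rot: [0.002, 1.0, -0.02, 0.003]
contact_force: [-0.3, 0.1, 0.2]
gripper_width: 0.598
```

```bash
python3 d.py .357 -.269 .0125 -94;  python3 -c "
from h import *
im=read_camera('wrist');cv2.imwrite('pics/w8.png',im[:,:,::-1])"
```

```text
t 13.0833 pos [ 0.3546 -0.2719  0.0621] yaw -92.3 w 0.598 F [-0.3  0.1  0.2] q7 -1.25 v 0.03
d cm [ 0.24  0.29 -4.96] rot [ 0.2  0.4 -1.7]
```

View pics/w8.png

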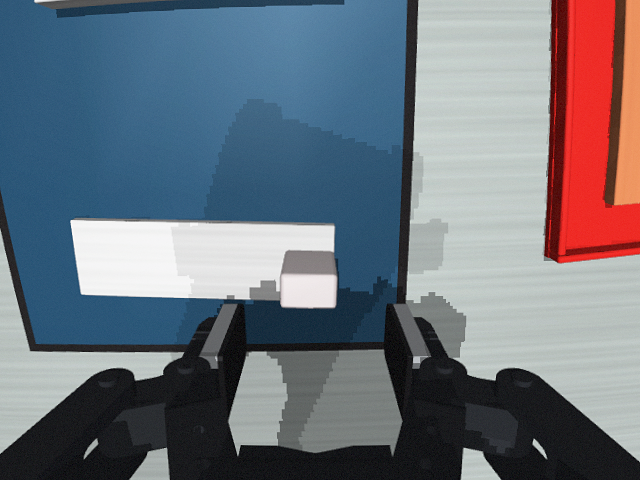

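Call:
send_rows(
  motion="0.1 0.2 -1.5 0 0.3 -1.5 0.4; 0 0.1 -2 0 0.2 0 0.4; 0 0 -1.2 0 0 0 0.4; 0 0 -0.2 0 0 0 0.4; 0 0 0 0 0 0 0.4",
)

```text
t: 13.55
eef_pos: [0.3621, -0.2717, 0.0182]
tool_rot: [0.005, 1.0, -0.031, 0.004]
contact_force: [0.2, 0.7, 0.4]
gripper_width: 0.6
```

```bash
python3 d.py .357 -.269 .0135 -94
```

```text
t 13.55 pos [ 0.3621 -0.2717  0.0182] yaw -93.5 w 0.6 F [0.2 0.7 0.4] q7 -1.33 v 0.012
d cm [-0.51  0.27 -0.47] rot [ 0.6  0.5 -0.5]
```

Call:
send_rows(
  motion="-0.5 0.2 -0.3 0.6 0.5 -0.5 0.4; -0.1 0 -0.1 0 0 0 0.4; 0 0 0 0 0 0 1; 0 0 0 0 0 0 1; 0 0 0 0 0 0 1; 0 0 0 0 0 0 1; 0 0 0 0 0 0 1",
)

```text
t: 14.13
eef_pos: [0.3583, -0.2714, 0.0187]
tool_rot: [0.001, 0.999, -0.035, 0.003]
contact_force: [-0.1, 0.8, -1.2]
gripper_width: 0.263
```

```bash
python3 d.py .357 -.269 .0135 -94
```

```text
t 14.1333 pos [ 0.3583 -0.2714  0.0187] yaw -94.0 w 0.263 F [-0.1  0.8 -1.2] q7 -1.32 v 0.007
d cm [-0.13  0.24 -0.52] rot [0.2 0.3 0. ]
```

Call:
send_rows(
  motion="0 0 1.5 0 0 0 1; 0 0 2.5 0 0 0 1; 0 0 3 0 0 0 1; 0.5 0.5 2 0 0 -1 1; 1.5 2.3 0.5 0 0 -1 1; 2 3 0 0 0 -1 1; 2 3 0 0 0 -1 1; 2 3 0 0 0 -1 1; 2 3 0 0 0 -1 1; 2 3 0 0 0 0 1; 2 3 0 0 0 0 1; 1 1.5 0 0 0 0 1; 0.5 1 0 0 0 0 1; 0 0 0 0 0 0 1",
)

```text
t: 15.3
eef_pos: [0.5144, -0.0257, 0.1183]
tool_rot: [-0.0, 0.996, -0.094, 0.002]
contact_force: [0.0, -0.3, -1.5]
gripper_width: 0.261
```

```bash
python3 d.py .5138 -.0316 .0287 -100.4
```

```text
t 15.3 pos [ 0.5144 -0.0257  0.1183] yaw -100.7 w 0.261 F [ 0.  -0.3 -1.5] q7 -1.99 v 0.016
d cm [-0.06 -0.59 -8.96] rot [-0.   0.2  0.3]
```

Call:
send_rows(
  motion="-0.2 -0.6 -2 0 0.2 0 1; -0.2 -0.2 -2.5 0 0.2 0 1; -0.2 0 -2 0 0.2 0 1; -0.2 0 -1 0 0 0 1; 0 0 0 0 0 0 1",
)

```text
t: 15.72
eef_pos: [0.505, -0.0362, 0.0411]
tool_rot: [0.001, 0.996, -0.093, -0.003]
contact_force: [-1.1, -0.1, -1.0]
gripper_width: 0.268
```

```bash
python3 d.py .5138 -.0316 .0287 -100.4;  python3 -c "
from h import *
im=read_camera('wrist');cv2.imwrite('pics/w9.png',im[:,:,::-1])"
```

```text
t 15.7167 pos [ 0.505  -0.0362  0.0411] yaw -100.7 w 0.268 F [-1.1 -0.1 -1. ] q7 -2.03 v 0.019
d cm [ 0.88  0.46 -1.24] rot [ 0.1 -0.3  0.3]
```

View pics/w9.png

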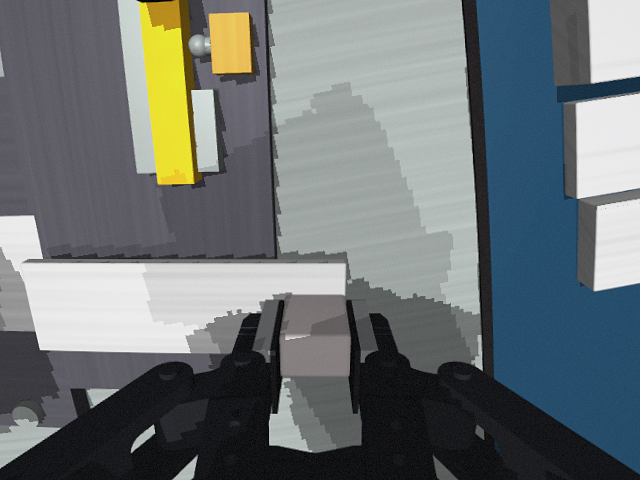

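Call:
send_rows(
  motion="0.5 0.2 0 0 -0.2 0.2 1; 0.3 0.1 -0.5 0 0 0 1; 0 0 -0.4 0 0 0 1; 0 0 -0.3 0 0 0 1; 0 0 0 0 0 0 1",
)

```text
t: 16.18
eef_pos: [0.5166, -0.0348, 0.0319]
tool_rot: [0.001, 0.996, -0.092, 0.002]
contact_force: [-0.2, -0.4, -1.8]
gripper_width: 0.267
```

```bash
python3 d.py .5138 -.0316 .0287 -100.4
```

```text
t 16.1833 pos [ 0.5166 -0.0348  0.0319] yaw -100.6 w 0.267 F [-0.2 -0.4 -1.8] q7 -2.04 v 0.008
d cm [-0.28  0.32 -0.32] rot [0.1 0.2 0.2]
```

Call:
send_rows(
  motion="-0.1 0.1 -0.2 0 0.2 0.2 1; -0.1 0 -0.15 0 0 0 1; 0 0 0 0 0 0 1",
)

```text
t: 16.43
eef_pos: [0.5149, -0.0336, 0.0286]
tool_rot: [0.001, 0.996, -0.09, 0.001]
contact_force: [-1.0, 0.2, -1.2]
gripper_width: 0.266
```

```bash
python3 d.py .5138 -.0316 .0287 -100.4
```

```text
t 16.4333 pos [ 0.5149 -0.0336  0.0286] yaw -100.4 w 0.266 F [-1.   0.2 -1.2] q7 -2.04 v 0.005
d cm [-0.11  0.2   0.01] rot [ 0.1  0.1 -0. ]
```

Call:
send_rows(
  motion="0.1 1 -0.05 0 0 0 1; 0.28 1.6 0 0 0 0 1; 0.28 1.6 0 0 0 0 1; 0.2 1 0 0 0 0 1; 0.1 0.5 0 0 0 0 1; 0 0 0 0 0 0 1",
)

```text
t: 16.93
eef_pos: [0.5254, 0.0273, 0.029]
tool_rot: [0.001, 0.996, -0.091, 0.002]
contact_force: [0.3, -0.5, -1.1]
gripper_width: 0.261
```

```bash
python3 d.py .5259 .0343 .0287 -100.4
```

```text
t 16.9333 pos [0.5254 0.0273 0.029 ] yaw -100.5 w 0.261 F [ 0.3 -0.5 -1.1] q7 -2.15 v 0.012
d cm [ 0.05  0.7  -0.03] rot [0.2 0.2 0.1]
```

Call:
send_rows(
  motion="0.05 0.3 0 0 0 0 1; 0.05 0.3 0 0 0 0 1; 0.05 0.2 0 0 0 0 1",
)

```text
t: 17.18
eef_pos: [0.5264, 0.0348, 0.0287]
tool_rot: [0.002, 0.996, -0.092, 0.001]
contact_force: [0.1, -0.7, -1.8]
gripper_width: 0.26
```

```bash
python3 d.py .5259 .0343 .0287 -100.4
```

```text
t 17.1833 pos [0.5264 0.0348 0.0287] yaw -100.5 w 0.26 F [ 0.1 -0.7 -1.8] q7 -2.17 v 0.044
d cm [-0.05 -0.05 -0.  ] rot [0.2 0.1 0.1]
```

Call:
send_rows(
  motion="0 0.2 0 0 0 0 1; 0 0.2 0 0 0 0 1; 0.05 0.2 0 0 0 0 1",
)

```text
t: 17.43
eef_pos: [0.5261, 0.0352, 0.0286]
tool_rot: [0.005, 0.996, -0.094, 0.0]
contact_force: [-2.7, -5.2, 3.4]
gripper_width: 0.264
```

```bash
python3 d.py .5259 .0343 .0287 -100.4;  python3 -c "
from h import *
im=read_camera('wrist');cv2.imwrite('pics/w10.png',im[:,:,::-1])"
```

```text
t 17.4333 pos [0.5261 0.0352 0.0286] yaw -100.8 w 0.264 F [-2.7 -5.2  3.4] q7 -2.18 v 0.042
d cm [-0.02 -0.09  0.01] rot [ 0.6 -0.   0.4]
```

View pics/w10.png

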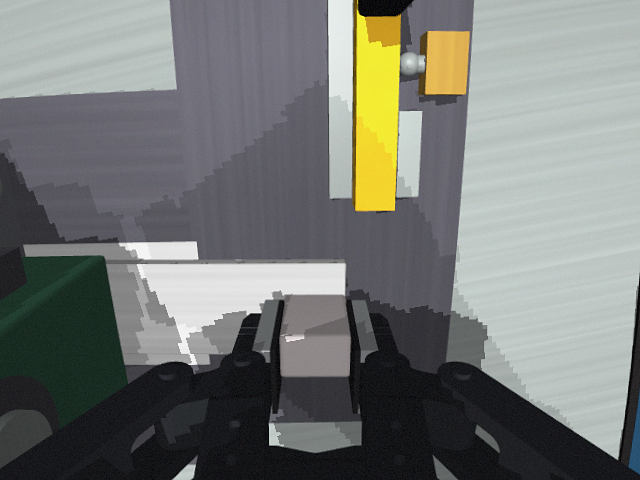

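Call:
send_rows(
  motion="0 0 0 -0.5 0 0.3 1; 0 0 0 0 0 0 1; 0 0 0 0 0 0 1; 0 0 0.1 0 0 0 1; -0.18 -1 0.1 0 0 0 1; -0.3 -1.8 0 0 0 0 1; -0.3 -1.8 0 0 0 0 1; -0.3 -1.8 0 0 0 0 1; -0.2 -1 0.5 0 0 0 1;  -0.2 -1 2 0 0 0 1; -0.5 -1 3 0 0 0.6 1; -1.5 -1.5 2 0 0 0.6 1; -2 -3 0 0 0 0.6 1; -2 -3 0 0 0 0.6 1; -2 -3 0 0 0 0.6 1; -2 -3 0 0 0 0.6 1; -2 -3 0 0 0 0.6 1; -1.5 -2 0 0 0 0.6 1; -0.5 -1 0 0 0 0 1; 0 0 0 0 0 0 1",
)

```text
t: 19.15
eef_pos: [0.3571, -0.2724, 0.1089]
tool_rot: [0.01, 0.999, -0.049, 0.002]
contact_force: [-0.3, -0.4, -0.9]
gripper_width: 0.262
```

```bash
python3 d.py .357 -.269 .0187 -94
```

```text
t 19.15 pos [ 0.3571 -0.2724  0.1089] yaw -95.7 w 0.262 F [-0.3 -0.4 -0.9] q7 -1.3 v 0.029
d cm [-0.01  0.34 -9.02] rot [1.2 0.2 1.7]
```

Call:
send_rows(
  motion="-0.3 0.3 -1.5 0.6 0.2 0.8 1; -0.3 0.2 -2.5 0.6 0.2 0.8 1; -0.3 0 -2 0 0.2 0 1; -0.2 0 -1 0 0 0 1; 0 0 0 0 0 0 1",
)

```text
t: 19.57
eef_pos: [0.3463, -0.2684, 0.0377]
tool_rot: [0.0, 0.999, -0.037, -0.002]
contact_force: [-0.5, 1.1, -1.2]
gripper_width: 0.267
```

```bash
python3 d.py .357 -.269 .0187 -94; python3 -c "
from h import *
im=read_camera('wrist');cv2.imwrite('pics/w11.png',im[:,:,::-1])"
```

```text
t 19.5667 pos [ 0.3463 -0.2684  0.0377] yaw -94.2 w 0.267 F [-0.5  1.1 -1.2] q7 -1.32 v 0.012
d cm [ 1.07 -0.06 -1.9 ] rot [ 0.  -0.2  0.2]
```

View pics/w11.png

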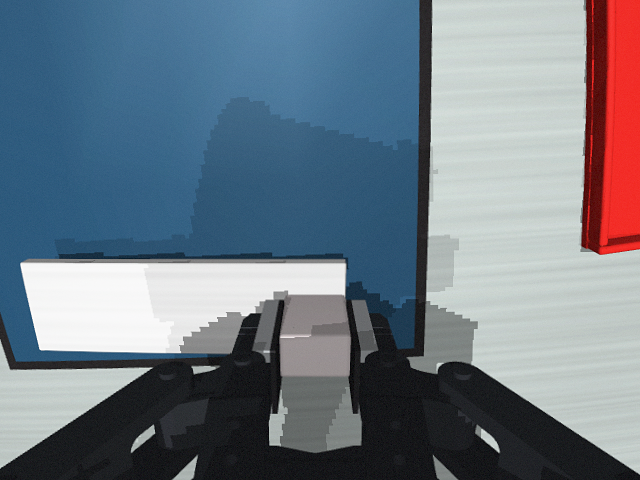

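Call:
send_rows(
  motion="0.5 0 -0.6 0 -0.2 0 1; 0.4 0 -0.7 0 0 0 1; 0.1 0 -0.4 0 0 0 1; 0 0 -0.3 0 0 0 1; 0 0 0 0 0 0 1",
)

```text
t: 20.03
eef_pos: [0.3617, -0.2684, 0.0189]
tool_rot: [0.002, 0.999, -0.036, 0.004]
contact_force: [0.0, -0.2, -1.4]
gripper_width: 0.264
```

```bash
python3 d.py .357 -.269 .0187 -94
```

```text
t 20.0333 pos [ 0.3617 -0.2684  0.0189] yaw -94.1 w 0.264 F [ 0.  -0.2 -1.4] q7 -1.35 v 0.011
d cm [-0.47 -0.06 -0.02] rot [0.2 0.4 0.1]
```

Call:
send_rows(
  motion="0 0 -0.1 0 0.3 0 1; 0 0 0 0 0 0 0.4; 0 0 0 0 0 0 0.4; 0 0 0 0 0 0 0.4; 0 0 2 0 0 0 0.4; 0 0 3 0 0 0 0.4; 0.5 0 3 0 0 0.5 0.4; 2 0 2 0 0 0.5 0.4; 3 0 0 0 0 0.5 0.4; 3 0 0 0 0 0.5 0.4; 3 0 0 0 0 0.5 0.4; 3 0 0 0 0 0.5 0.4; 2 0 0 0 0 0.5 0.4; 1 0 0 0 0 0.5 0.4; 0 0 0 0 0 0 0.4",
)

```text
t: 21.28
eef_pos: [0.5419, -0.2685, 0.1274]
tool_rot: [0.003, 1.0, -0.002, 0.002]
contact_force: [-0.8, -0.2, 0.2]
gripper_width: 0.6
```

```bash
python3 d.py .5435 -.271 .02 -91; python3 -c "
from h import *
o=get_obs();C=cam('wrist',o);print(proj([.5435,-.271,.046],C),proj([.4995,-.2755,.05],C))
im=read_camera('wrist');cv2.imwrite('pics/w12.png',im[:,:,::-1])
im=read_camera('top');cv2.imwrite('pics/t12.png',cv2.resize(im[170:330,320:490,::-1],None,fx=3.5,fy=3.5))"
```

```text
t 21.2833 pos [ 0.5419 -0.2685  0.1274] yaw -90.2 w 0.6 F [-0.8 -0.2  0.2] q7 -1.37 v 0.01
d cm [  0.16  -0.25 -10.74] rot [ 0.3  0.3 -0.8]
[[316.88509221 249.93404605]] [[324.96700997 324.13441612]]
```

View pics/w12.png

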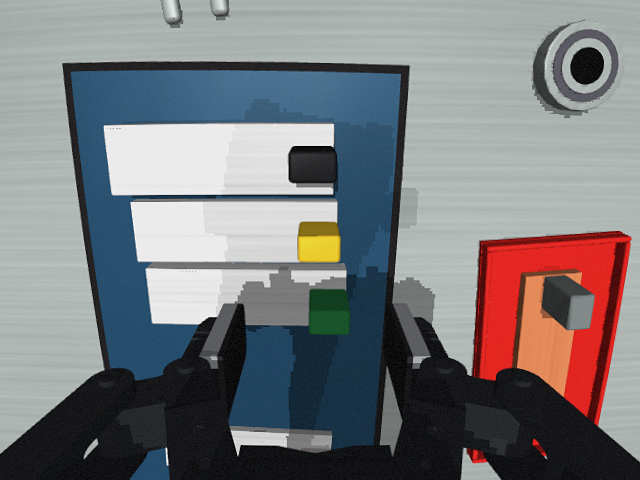

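View pics/t12.png

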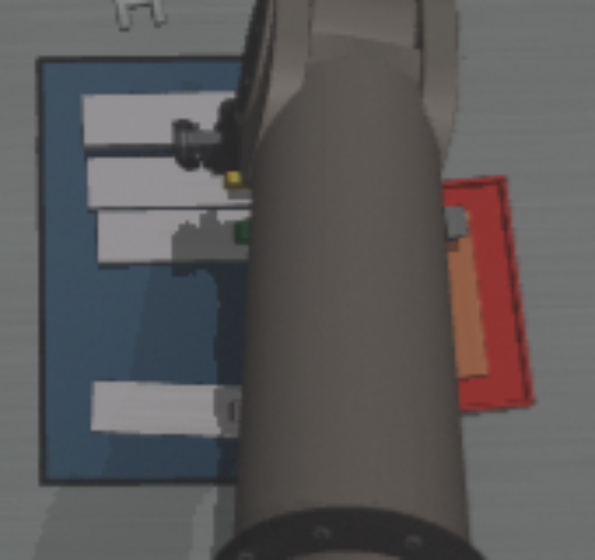

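Call:
send_rows(
  motion="0.1 -0.2 -1.5 0.2 0.2 -0.7 0.4; 0 -0.1 -2.5 0 0.1 0 0.4; -0.1 0 -2.5 0 0 0 0.4; -0.1 0 -1.5 0 0 0 0.4; 0 0 0 0 0 0 0.4",
)

```text
t: 21.8
eef_pos: [0.5313, -0.2748, 0.0434]
tool_rot: [0.002, 1.0, -0.013, -0.003]
contact_force: [-1.3, -0.1, 0.1]
gripper_width: 0.595
```

```bash
python3 d.py .5435 -.271 .02 -91
```

```text
t 21.8 pos [ 0.5313 -0.2748  0.0434] yaw -91.5 w 0.595 F [-1.3 -0.1  0.1] q7 -1.42 v 0.018
d cm [ 1.22  0.38 -2.34] rot [ 0.3 -0.4  0.5]
```

Call:
send_rows(
  motion="0.5 0.2 -0.5 0.2 -0.3 0.4 0.4; 0.5 0.1 -0.7 0 0 0 0.4; 0.2 0 -0.7 0 0 0 0.4; 0 0 -0.3 0 0 0 0.4; 0 0 0 0 0 0 0.4",
)

```text
t: 22.22
eef_pos: [0.5424, -0.2729, 0.0201]
tool_rot: [0.001, 1.0, -0.011, -0.001]
contact_force: [0.6, -0.1, 0.3]
gripper_width: 0.602
```

```bash
python3 d.py .5435 -.271 .02 -91
```

```text
t 22.2167 pos [ 0.5424 -0.2729  0.0201] yaw -91.3 w 0.602 F [ 0.6 -0.1  0.3] q7 -1.43 v 0.008
d cm [ 0.11  0.19 -0.01] rot [ 0.1 -0.1  0.3]
```

Call:
send_rows(
  motion="0 0 0 0 0 0.3 1; 0 0 0 0 0 0 1; 0 0 0 0 0 0 1; 0 0 0 0 0 0 1; 0 0 0 0 0 0 1; 0 0 0.2 0 0 0 1",
)

```text
t: 22.72
eef_pos: [0.5432, -0.2732, 0.0236]
tool_rot: [0.001, 1.0, -0.008, 0.0]
contact_force: [0.0, -0.8, -2.7]
gripper_width: 0.267
```

```bash
python3 d.py .5435 -.271 .02 -91
```

```text
t 22.7167 pos [ 0.5432 -0.2732  0.0236] yaw -90.9 w 0.267 F [ 0.  -0.8 -2.7] q7 -1.42 v 0.05
d cm [ 0.03  0.22 -0.36] rot [ 0.1  0.  -0.1]
```

Call:
send_rows(
  motion="0 0 2 0 0 0 1; 0 0 3 0 0 0 1; 0 0.5 2.5 0 0 -1 1; -0.3 2 1 0 0 -1.5 1; -0.4 3 0 0 0 -1.5 1; -0.4 3 0 0 0 -1.5 1; -0.4 3 0 0 0 -1.5 1; -0.4 3 0 0 0 -1.5 1; -0.4 3 0 0 0 -1.2 1; -0.3 3 0 0 0 0 1; -0.2 2 0 0 0 0 1; -0.1 1 0 0 0 0 1; 0 0 0 0 0 0 1",
)

```text
t: 23.8
eef_pos: [0.5084, -0.032, 0.1145]
tool_rot: [0.002, 0.995, -0.1, 0.001]
contact_force: [-0.1, -0.1, -1.3]
gripper_width: 0.263
```

```bash
python3 d.py .5138 -.0326 .0315 -100.4
```

```text
t 23.8 pos [ 0.5084 -0.032   0.1145] yaw -101.5 w 0.263 F [-0.1 -0.1 -1.3] q7 -1.99 v 0.017
d cm [ 0.54 -0.06 -8.3 ] rot [0.2 0.1 1.1]
```

Call:
send_rows(
  motion="0.3 0 -2 0.2 0 0.6 1; 0.1 0 -2.5 0 0 0.5 1; 0 0 -2 0 0 0 1; 0 0 -0.8 0 0 0 1; 0 0 0 0 0 0 1",
)

```text
t: 24.22
eef_pos: [0.5153, -0.0383, 0.0409]
tool_rot: [0.002, 0.996, -0.092, 0.004]
contact_force: [-1.2, -0.3, -1.6]
gripper_width: 0.268
```

```bash
python3 d.py .5138 -.0326 .0315 -100.4;  python3 -c "
from h import *
im=read_camera('wrist');cv2.imwrite('pics/w13.png',im[:,:,::-1])"
```

```text
t 24.2167 pos [ 0.5153 -0.0383  0.0409] yaw -100.6 w 0.268 F [-1.2 -0.3 -1.6] q7 -2.02 v 0.021
d cm [-0.15  0.57 -0.94] rot [0.2 0.4 0.2]
```

View pics/w13.png

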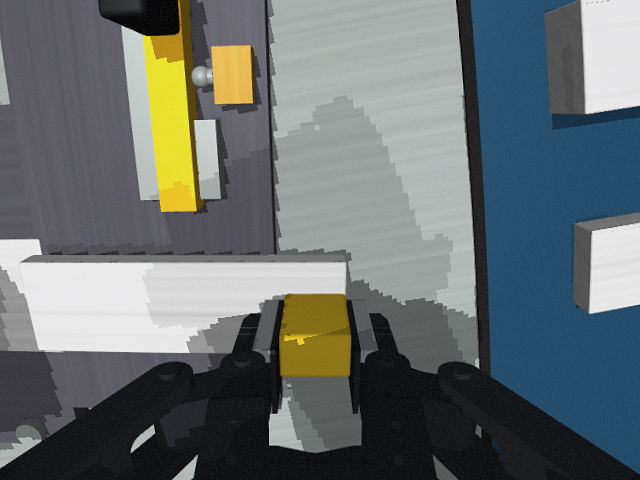

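Call:
send_rows(
  motion="-0.2 0.2 -0.4 0.2 0.4 0.2 1; 0 0.1 -0.3 0 0 0 1; 0 0 -0.2 0 0 0 1; 0 0 0 0 0 0 1",
)

```text
t: 24.6
eef_pos: [0.5155, -0.0373, 0.0347]
tool_rot: [0.0, 0.996, -0.092, 0.002]
contact_force: [0.0, 0.1, -2.0]
gripper_width: 0.261
```

```bash
python3 d.py .5138 -.0326 .0315 -100.4
```

```text
t 24.6 pos [ 0.5155 -0.0373  0.0347] yaw -100.6 w 0.261 F [ 0.   0.1 -2. ] q7 -2.02 v 0.014
d cm [-0.17  0.47 -0.32] rot [0.1 0.2 0.2]
```

Call:
send_rows(
  motion="-0.1 0.2 -0.2 0 0.2 0.2 1; 0 0 -0.15 0 0 0 1; 0 0 -0.1 0 0 0 1; 0 0 0 0 0 0 1",
)

```text
t: 24.93
eef_pos: [0.5156, -0.0349, 0.0312]
tool_rot: [0.0, 0.996, -0.09, 0.002]
contact_force: [0.2, 0.2, -1.6]
gripper_width: 0.265
```

```bash
python3 d.py .5138 -.0326 .0315 -100.4
```

```text
t 24.9333 pos [ 0.5156 -0.0349  0.0312] yaw -100.3 w 0.265 F [ 0.2  0.2 -1.6] q7 -2.02 v 0.004
d cm [-0.18  0.23  0.03] rot [ 0.1  0.2 -0.1]
```

Call:
send_rows(
  motion="0.1 1 -0.05 0 0.2 0 1; 0.28 1.6 0 0 0 0 1; 0.28 1.6 0 0 0 0 1; 0.2 1 0 0 0 0 1; 0.1 0.6 0 0 0 0 1; 0.05 0.3 0 0 0 0 1; 0.05 0.3 0 0 0 0 1; 0.05 0.2 0 0 0 0 1",
)

```text
t: 25.6
eef_pos: [0.528, 0.0333, 0.0318]
tool_rot: [0.002, 0.996, -0.092, 0.001]
contact_force: [-0.1, 0.7, -1.8]
gripper_width: 0.266
```

```bash
python3 d.py .526 .0352 .031 -100.4
```

```text
t 25.6 pos [0.528  0.0333 0.0318] yaw -100.5 w 0.266 F [-0.1  0.7 -1.8] q7 -2.15 v 0.044
d cm [-0.2   0.19 -0.08] rot [0.2 0.  0.1]
```

Call:
send_rows(
  motion="-0.1 0.2 0 0 0 0 1; 0 0.2 0 0 0 0 1; 0 0.2 0 0 0 0 1; 0 0.1 0 0 0 0 1",
)

```text
t: 25.93
eef_pos: [0.5265, 0.0351, 0.0317]
tool_rot: [0.004, 0.996, -0.095, 0.0]
contact_force: [0.4, -1.9, 0.4]
gripper_width: 0.267
```

```bash
python3 d.py .526 .0352 .031 -100.4
```

```text
t 25.9333 pos [0.5265 0.0351 0.0317] yaw -100.9 w 0.267 F [ 0.4 -1.9  0.4] q7 -2.17 v 0.021
d cm [-0.05  0.01 -0.07] rot [ 0.5 -0.   0.5]
```

Call:
send_rows(
  motion="0 0 0 -0.5 0 0.4 1; 0 0 0 0 0 0 1; 0 0 0.05 0 0 0 1; -0.18 -1 0.05 0 0 0 1; -0.3 -1.8 0 0 0 0 1; -0.3 -1.8 0 0 0 0 1; -0.3 -1.8 0 0 0 0 1; -0.2 -1 0.5 0 0 0 1;  -0.2 -1 2 0 0 0 1; -0.3 -1.5 3 0 0 1.1 1; -1.0 -2 3 0 0 1.1 1; -1.1 -3 0.5 0 0 1.1 1; -1.1 -3 0 0 0 1.1 1; -1.1 -3 0 0 0 1.1 1; -1.1 -3 0 0 0 1.1 1; -1 -3 0 0 0 1.1 1; -0.6 -2 0 0 0 1.1 1; -0.4 -1 0 0 0 0 1; 0 0 0 0 0 0 1",
)

```text
t: 27.52
eef_pos: [0.4203, -0.2796, 0.1245]
tool_rot: [0.008, 1.0, -0.008, -0.001]
contact_force: [-0.7, -0.0, -2.8]
gripper_width: 0.266
```

```bash
python3 d.py .43 -.27 .0215 -91
```

```text
t 27.5167 pos [ 0.4203 -0.2796  0.1245] yaw -90.9 w 0.266 F [-0.7 -0.  -2.8] q7 -1.27 v 0.023
d cm [  0.97   0.96 -10.3 ] rot [ 0.9 -0.1 -0.1]
```

Call:
send_rows(
  motion="0.4 0.4 -1.5 0.5 -0.1 0 1; 0.4 0.4 -2.5 0.4 0 0 1; 0 0.1 -2.5 0 0 0 1; 0 0 -1.5 0 0 0 1; 0 0 0 0 0 0 1",
)

```text
t: 27.93
eef_pos: [0.4287, -0.2696, 0.0425]
tool_rot: [-0.0, 1.0, -0.009, 0.002]
contact_force: [0.3, 0.1, -1.2]
gripper_width: 0.266
```

```bash
python3 d.py .43 -.27 .0215 -91;  python3 -c "
from h import *
im=read_camera('wrist');cv2.imwrite('pics/w14.png',im[:,:,::-1])"
```

```text
t 27.9333 pos [ 0.4287 -0.2696  0.0425] yaw -91.0 w 0.266 F [ 0.3  0.1 -1.2] q7 -1.33 v 0.023
d cm [ 0.13 -0.04 -2.1 ] rot [-0.   0.2  0. ]
```

View pics/w14.png

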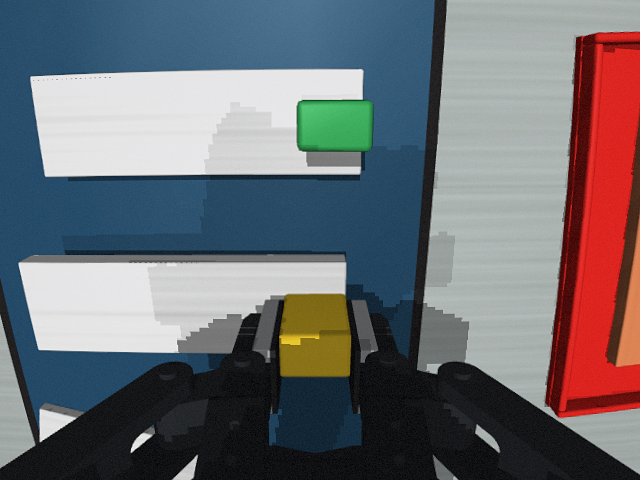

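```bash
python3 -c "
from h import *
o=dict(eef_pos=np.array([.4287,-.2696,.0425]),tool_rot=np.array([0,1,-.009,.002]))
print(unproj([[42,404],[140,420],[360,180]],.008,cam('wrist',o)))
im=read_camera('scene');cv2.imwrite('pics/s14.png',cv2.resize(im[220:360,180:400,::-1],None,fx=3.5,fy=3.5))"
```

```text
[[ 0.3630878  -0.12613366  0.008     ]
 [ 0.35427559 -0.17826916  0.008     ]
 [ 0.47635053 -0.29036956  0.008     ]]
```

View pics/s14.png

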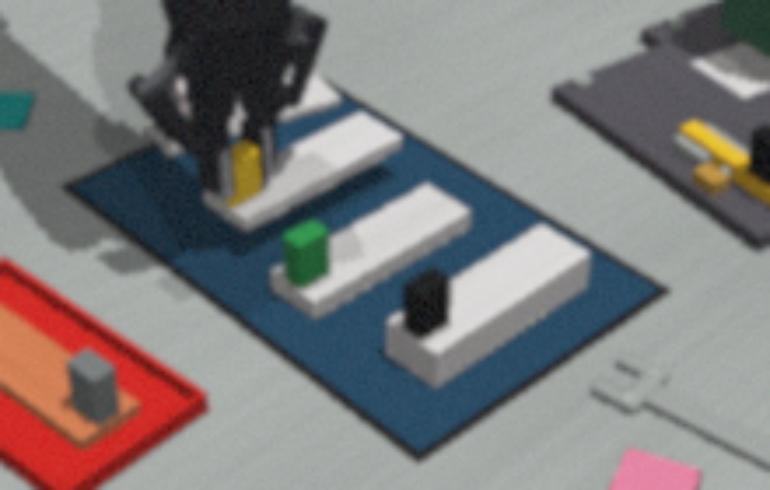

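Call:
send_rows(
  motion="0 0 -0.8 0 0.2 0 1; 0 0 -0.7 0 0 0 1; 0 0 -0.4 0 0 0 1; 0 0 -0.15 0 0 0 1; 0 0 0 0 0 0 1",
)

```text
t: 28.45
eef_pos: [0.433, -0.2708, 0.0261]
tool_rot: [0.002, 1.0, -0.008, 0.004]
contact_force: [-0.3, 0.5, -2.4]
gripper_width: 0.265
```

```bash
python3 d.py .43 -.27 .0215 -91
```

```text
t 28.45 pos [ 0.433  -0.2708  0.0261] yaw -91.0 w 0.265 F [-0.3  0.5 -2.4] q7 -1.35 v 0.004
d cm [-0.3   0.08 -0.46] rot [ 0.2  0.5 -0.1]
```

Call:
send_rows(
  motion="0 0 -0.25 0.1 0.4 0 1; 0 0 -0.2 0 0 0 1; 0 0 -0.15 0 0 0 1; 0 0 0 0 0 0 1",
)

```text
t: 28.78
eef_pos: [0.4336, -0.2713, 0.0211]
tool_rot: [0.001, 1.0, -0.009, 0.001]
contact_force: [-0.7, -0.1, -1.0]
gripper_width: 0.262
```

```bash
python3 d.py .43 -.27 .0215 -91
```

```text
t 28.7833 pos [ 0.4336 -0.2713  0.0211] yaw -91.0 w 0.262 F [-0.7 -0.1 -1. ] q7 -1.35 v 0.003
d cm [-0.36  0.13  0.04] rot [ 0.2  0.1 -0. ]
```

Call:
send_rows(
  motion="0 0 -0.1 0 0 0 1; 0 0 0 0 0 0 0.4; 0 0 0 0 0 0 0.4; 0 0 0 0 0 0 0.4; 0 0 1 0 0 0 0.4; 0 0 3 0 0 0 0.4; 0 0 3.5 0 0 0 0.4; 1 0 3 0 0 0 0.4; 2 -0.1 1 0 0 0 0.4; 2 -0.1 0 0 0 0 0.4; 1.3 -0.1 0 0 0 0 0.4; 0.3 0 0 0 0 0 0.4; 0 0 0 0 0 0 0.4",
)

```text
t: 29.87
eef_pos: [0.5013, -0.2743, 0.1483]
tool_rot: [0.002, 1.0, -0.009, 0.003]
contact_force: [0.9, 0.2, -1.1]
gripper_width: 0.599
```

```bash
python3 d.py .4995 -.2755 .024 -91.4;  python3 -c "
from h import *
print(proj([.4995,-.2755,.05],cam('wrist')))
im=read_camera('wrist');cv2.imwrite('pics/w15.png',im[:,:,::-1])
im=read_camera('scene');cv2.imwrite('pics/s15.png',cv2.resize(im[220:360,120:400,::-1],None,fx=2.8,fy=2.8))"
```

```text
t 29.8667 pos [ 0.5013 -0.2743  0.1483] yaw -91.1 w 0.599 F [ 0.9  0.2 -1.1] q7 -1.33 v 0.009
d cm [ -0.18  -0.12 -12.43] rot [ 0.2  0.3 -0.3]
[[314.66103767 246.55186649]]
```

View pics/w15.png

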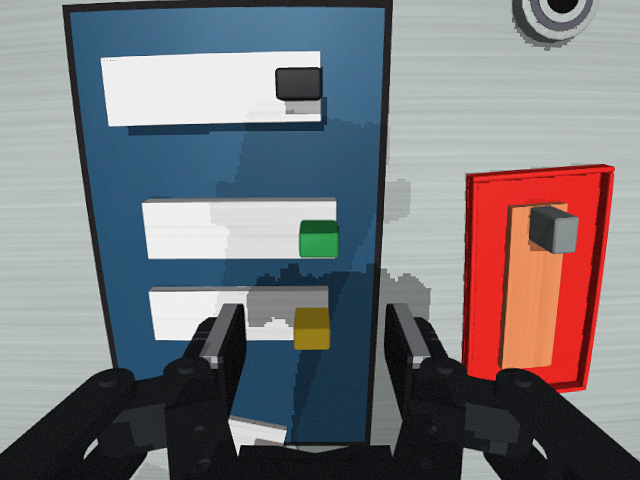

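View pics/s15.png

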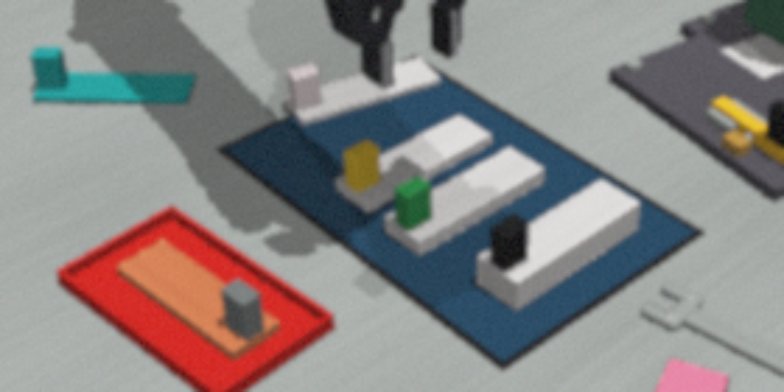

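Call:
send_rows(
  motion="-0.1 -0.1 -2 0.2 0.2 -0.3 0.4; 0 0 -3 0 0.1 0 0.4; 0 0 -3 0 0 0 0.4; 0 0 -2 0 0 0 0.4; 0 0 0 0 0 0 0.4",
)

```text
t: 30.38
eef_pos: [0.4935, -0.2764, 0.0454]
tool_rot: [0.001, 1.0, -0.014, -0.002]
contact_force: [-1.2, 0.8, 0.7]
gripper_width: 0.602
```

```bash
python3 d.py .4995 -.2755 .024 -91.4
```

```text
t 30.3833 pos [ 0.4935 -0.2764  0.0454] yaw -91.6 w 0.602 F [-1.2  0.8  0.7] q7 -1.38 v 0.036
d cm [ 0.6   0.09 -2.14] rot [ 0.1 -0.2  0.2]
```

Call:
send_rows(
  motion="0.3 0.1 -0.6 0 -0.2 0.2 0.4; 0.2 0 -0.7 0 0 0 0.4; 0 0 -0.5 0 0 0 0.4; 0 0 -0.2 0 0 0 0.4; 0 0 0 0 0 0 0.4",
)

```text
t: 30.8
eef_pos: [0.4976, -0.276, 0.0258]
tool_rot: [0.001, 1.0, -0.013, 0.0]
contact_force: [-0.1, -0.1, 0.2]
gripper_width: 0.599
```

```bash
python3 d.py .4995 -.2755 .024 -91.4
```

```text
t 30.8 pos [ 0.4976 -0.276   0.0258] yaw -91.4 w 0.599 F [-0.1 -0.1  0.2] q7 -1.39 v 0.009
d cm [ 0.19  0.05 -0.18] rot [0.1 0.  0. ]
```

Call:
send_rows(
  motion="0.1 0 -0.15 0 0 0 0.4; 0 0 0 0 0 0 1; 0 0 0 0 0 0 1; 0 0 0 0 0 0 1; 0 0 0 0 0 0 1; 0 0 0 0 0 0 1",
)

```text
t: 31.3
eef_pos: [0.5005, -0.2768, 0.0268]
tool_rot: [0.002, 1.0, -0.013, 0.002]
contact_force: [0.1, 0.2, -2.0]
gripper_width: 0.267
```

```bash
python3 d.py .4995 -.2755 .024 -91.4
```

```text
t 31.3 pos [ 0.5005 -0.2768  0.0268] yaw -91.4 w 0.267 F [ 0.1  0.2 -2. ] q7 -1.39 v 0.003
d cm [-0.1   0.13 -0.28] rot [0.2 0.2 0. ]
```

Call:
send_rows(
  motion="0 0 2 0 0 0 1; 0 0 3 0 0 0 1; 0 0.5 2.5 0 0 -1 1; 0.1 2 0.5 0 0 -1.5 1; 0.1 3 0 0 0 -1.5 1; 0.1 3 0 0 0 -1.5 1; 0.2 3 0 0 0 -1.5 1; 0.2 3 0 0 0 -1.5 1; 0.2 3 0 0 0 -0.5 1; 0.2 3 0 0 0 0 1; 0.1 2 0 0 0 0 1; 0 0.8 0 0 0 0 1; 0 0 0 0 0 0 1",
)

```text
t: 32.38
eef_pos: [0.5073, -0.0365, 0.1095]
tool_rot: [0.002, 0.995, -0.098, 0.001]
contact_force: [0.4, -0.1, -1.7]
gripper_width: 0.269
```

```bash
python3 d.py .5138 -.0326 .0365 -100.4
```

```text
t 32.3833 pos [ 0.5073 -0.0365  0.1095] yaw -101.3 w 0.269 F [ 0.4 -0.1 -1.7] q7 -1.97 v 0.012
d cm [ 0.65  0.39 -7.3 ] rot [0.2 0.1 0.9]
```

Call:
send_rows(
  motion="0.3 0 -2 0.2 0 0.5 1; 0.1 0 -2 0 0 0.4 1; 0 0 -1.5 0 0 0 1; 0 0 -0.5 0 0 0 1; 0 0 0 0 0 0 1; 0 0 0 0 0 0 1",
)

```text
t: 32.88
eef_pos: [0.5118, -0.0449, 0.048]
tool_rot: [0.002, 0.996, -0.093, 0.001]
contact_force: [0.5, -1.5, -1.8]
gripper_width: 0.261
```

```bash
python3 d.py .5138 -.0326 .0365 -100.4;  python3 -c "
from h import *
im=read_camera('wrist');cv2.imwrite('pics/w16.png',im[:,:,::-1])"
```

```text
t 32.8833 pos [ 0.5118 -0.0449  0.048 ] yaw -100.7 w 0.261 F [ 0.5 -1.5 -1.8] q7 -1.99 v 0.016
d cm [ 0.2   1.23 -1.15] rot [0.3 0.1 0.3]
```

View pics/w16.png

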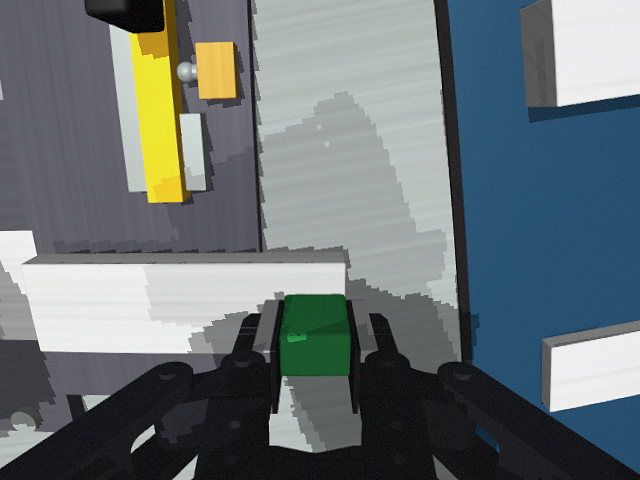

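Call:
send_rows(
  motion="0.1 0.4 -0.4 0.3 0.1 0.3 1; 0.1 0.4 -0.3 0 0 0 1; 0 0.1 -0.2 0 0 0 1; 0 0 0 0 0 0 1",
)

```text
t: 33.27
eef_pos: [0.516, -0.0363, 0.041]
tool_rot: [-0.0, 0.996, -0.091, 0.003]
contact_force: [-0.2, 0.4, -1.6]
gripper_width: 0.266
```

```bash
python3 d.py .5138 -.0326 .0365 -100.4
```

```text
t 33.2667 pos [ 0.516  -0.0363  0.041 ] yaw -100.5 w 0.266 F [-0.2  0.4 -1.6] q7 -2.0 v 0.007
d cm [-0.22  0.37 -0.45] rot [-0.   0.3  0.1]
```

Lower to contact.

Call:
send_rows(
  motion="-0.1 0.1 -0.2 0 0.3 0 1; 0 0 -0.15 0 0 0 1; 0 0 -0.1 0 0 0 1; 0 0 0 0 0 0 1",
)

```text
t: 33.6
eef_pos: [0.5154, -0.0345, 0.0366]
tool_rot: [-0.0, 0.996, -0.091, 0.0]
contact_force: [0.4, -0.2, -2.5]
gripper_width: 0.268
```

```bash
python3 d.py .5138 -.0326 .0365 -100.4
```

```text
t 33.6 pos [ 0.5154 -0.0345  0.0366] yaw -100.4 w 0.268 F [ 0.4 -0.2 -2.5] q7 -2.01 v 0.004
d cm [-0.16  0.19 -0.01] rot [-0.   0.1  0. ]
```

Call:
send_rows(
  motion="0 0 -0.12 0 0 0 1; 0 0 -0.12 0 0 0 1; 0 0 0 0 0 0 1",
)

```text
t: 33.85
eef_pos: [0.5158, -0.0345, 0.0367]
tool_rot: [0.0, 0.996, -0.091, 0.001]
contact_force: [-0.0, 1.1, -2.2]
gripper_width: 0.266
```

```bash
python3 d.py .5138 -.0326 .0365 -100.4
```

```text
t 33.85 pos [ 0.5158 -0.0345  0.0367] yaw -100.4 w 0.266 F [-0.   1.1 -2.2] q7 -2.01 v 0.015
d cm [-0.2   0.19 -0.02] rot [0.  0.1 0. ]
```

Call:
send_rows(
  motion="0 0 -0.25 0 0 0 1; 0 0 -0.2 0 0 0 1; 0 0 0 0 0 0 1",
)

```text
t: 34.1
eef_pos: [0.5165, -0.0346, 0.0369]
tool_rot: [0.001, 0.996, -0.091, 0.002]
contact_force: [1.3, 1.0, -1.2]
gripper_width: 0.268
```

```bash
python3 d.py .5138 -.0326 .0365 -100.4
```

```text
t 34.1 pos [ 0.5165 -0.0346  0.0369] yaw -100.5 w 0.268 F [ 1.3  1.  -1.2] q7 -2.01 v 0.027
d cm [-0.27  0.2  -0.04] rot [0.2 0.2 0.1]
```

Call:
send_rows(
  motion="0 0.5 0.05 0.2 0.2 0.1 1; 0.15 1 0 0 0 0 1; 0.2 1.2 0 0 0 0 1; 0.1 0.6 0 0 0 0 1; 0 0 0 0 0 0 1",
)

```text
t: 34.52
eef_pos: [0.5216, 0.0022, 0.0371]
tool_rot: [-0.001, 0.996, -0.091, -0.0]
contact_force: [0.7, -0.2, -1.6]
gripper_width: 0.268
```

```bash
python3 d.py .526 .0352 .0367 -100.4
```

```text
t 34.5167 pos [0.5216 0.0022 0.0371] yaw -100.4 w 0.268 F [ 0.7 -0.2 -1.6] q7 -2.07 v 0.019
d cm [ 0.44  3.3  -0.04] rot [-0.1 -0.  -0. ]
```

Tip is past the mouth; no resistance. Continue gently.

Call:
send_rows(
  motion="0.05 0.6 0 0 0 0 1; 0.15 0.8 0 0 0 0 1; 0.1 0.6 0 0 0 0 1; 0.05 0.3 0 0 0 0 1; 0 0 0 0 0 0 1",
)

```text
t: 34.93
eef_pos: [0.5252, 0.0288, 0.0363]
tool_rot: [-0.001, 0.996, -0.089, -0.001]
contact_force: [0.4, -0.4, -1.4]
gripper_width: 0.266
```

```bash
python3 d.py .526 .0352 .0367 -100.4
```

```text
t 34.9333 pos [0.5252 0.0288 0.0363] yaw -100.3 w 0.266 F [ 0.4 -0.4 -1.4] q7 -2.12 v 0.007
d cm [0.08 0.64 0.04] rot [-0.1 -0.1 -0.1]
```

Call:
send_rows(
  motion="0.05 0.3 0 0 0 0 1; 0.05 0.25 0 0 0 0 1; 0.05 0.25 0 0 0 0 1; 0 0.2 0 0 0 0 1; 0 0.2 0 0 0 0 1",
)

```text
t: 35.35
eef_pos: [0.5263, 0.0353, 0.0365]
tool_rot: [0.003, 0.996, -0.092, -0.002]
contact_force: [-1.5, -5.5, 2.7]
gripper_width: 0.264
```

```bash
python3 d.py .526 .0352 .0367 -100.4
```

```text
t 35.35 pos [0.5263 0.0353 0.0365] yaw -100.5 w 0.264 F [-1.5 -5.5  2.7] q7 -2.15 v 0.047
d cm [-0.03 -0.01  0.02] rot [ 0.3 -0.2  0.1]
```

Call:
send_rows(
  motion="0 0 0 -0.3 0 0 1; 0 0 0 0 0 0 1; 0 0 0 0 0 0 0.45; 0 0 0 0 0 0 0.45; 0 0 0 0 0 0 0.45; 0 0 0 0 0 0 0.45; 0 0 2 0 0 0 0.45; 0 0 3 0 0 0 0.45; 0 0 2 0 0 0 0.45; 1 -0.4 0 0 0 0 0.4; 0 0 0 0 0 0 0.4",
)

```text
t: 36.27
eef_pos: [0.5361, 0.0323, 0.1085]
tool_rot: [0.005, 0.996, -0.092, -0.002]
contact_force: [-0.9, -0.3, -0.9]
gripper_width: 0.601
```

```bash
python3 d.py .638 -.0075 .031 -100.4;  python3 -c "
from h import *
o=get_obs();C=cam('wrist',o)
im=read_camera('wrist');cv2.imwrite('pics/w17.png',im[:,:,::-1])
O=np.array([.5391,.1061,0]);X=np.array([.9836,-.1805,0]);Y=np.array([.1805,.9836,0]);Zv=np.array([0,0,1])
M=lambda x,y,z:O+x/1e3*X+y/1e3*Y+z/1e3*Zv
print(proj([M(20,-85,26),M(-20,-85,26),M(0,-73,60),M(42,-88,24.5),M(42,-102,24.5),M(117,-95,58.5)],C).round(0))"
```

```text
t 36.2667 pos [0.5361 0.0323 0.1085] yaw -100.5 w 0.601 F [-0.9 -0.3 -0.9] q7 -2.09 v 0.048
d cm [10.19 -3.98 -7.75] rot [ 0.5 -0.3  0.1]
[[333. 235.]
 [333. 300.]
 [312. 294.]
 [339. 195.]
 [365. 195.]
 [363.  36.]]
```

View pics/w17.png

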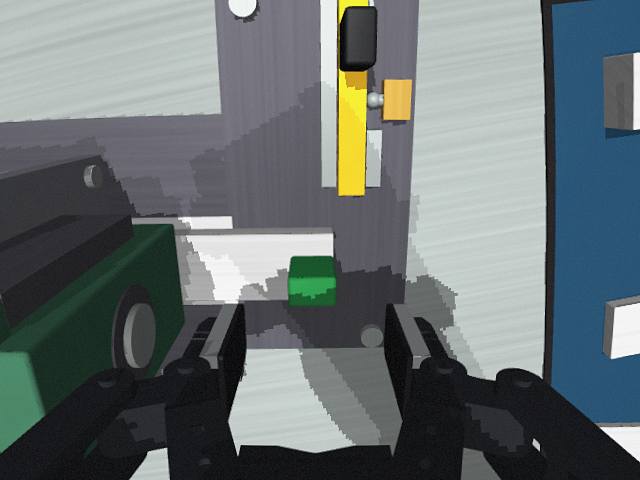

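Call:
send_rows(
  motion="2 -0.8 0 0.4 -0.2 0 0.4; 3 -1.2 0 0 0 0 0.4; 3 -1.2 0 0 0 0 0.4; 2 -0.8 -0.5 0 0 0 0.4; 0 0 -1.5 0 0 0 0.4; 0 0 -1.5 0 0 0 0.4; 0 0 0 0 0 0 0.4",
)

```text
t: 36.9
eef_pos: [0.6342, -0.0089, 0.0633]
tool_rot: [0.002, 0.996, -0.091, -0.007]
contact_force: [-0.3, -0.3, -0.7]
gripper_width: 0.603
```

```bash
python3 d.py .638 -.0075 .031 -100.4
```

```text
t 36.9 pos [ 0.6342 -0.0089  0.0633] yaw -100.4 w 0.603 F [-0.3 -0.3 -0.7] q7 -2.0 v 0.027
d cm [ 0.38  0.14 -3.23] rot [ 0.1 -0.8  0. ]
```

Call:
send_rows(
  motion="0.2 0.1 -0.8 0 -0.7 0 0.4; 0.1 0 -1 0 0 0 0.4; 0 0 -0.8 0 0 0 0.4; 0 0 -0.4 0 0 0 0.4; 0 0 0 0 0 0 0.4",
)

```text
t: 37.32
eef_pos: [0.6337, -0.0071, 0.0278]
tool_rot: [0.002, 0.996, -0.09, -0.005]
contact_force: [-1.3, 0.7, 0.2]
gripper_width: 0.596
```

```bash
python3 d.py .638 -.0075 .031 -100.4
```

```text
t 37.3167 pos [ 0.6337 -0.0071  0.0278] yaw -100.3 w 0.596 F [-1.3  0.7  0.2] q7 -2.02 v 0.006
d cm [ 0.43 -0.04  0.32] rot [ 0.1 -0.5 -0.1]
```

Call:
send_rows(
  motion="0.2 0 0.3 0 -0.4 0 0.4; 0 0 0 0 0 0 1; 0 0 0 0 0 0 1; 0 0 0 0 0 0 1; 0 0 0 0 0 0 1; 0 0 0 0 0 0 1; -0.8 0.15 0 0 0 0 1; -1 0.18 0 0 0 0 1; -1 0.18 0 0 0 0 1; -0.8 0.15 0 0 0 0 1; -0.5 0.1 0 0 0 0 1",
  newtons=90,
)

```text
t: 38.23
eef_pos: [0.5947, 0.001, 0.0329]
tool_rot: [0.001, 0.996, -0.089, 0.003]
contact_force: [12.4, -1.6, -14.8]
gripper_width: 0.142
```

```bash
python3 d.py .588 .0015 .031 -100.4
```

```text
t 38.2333 pos [0.5947 0.001  0.0329] yaw -100.2 w 0.142 F [ 12.4  -1.6 -14.8] q7 -2.04 v 0.15
d cm [-0.67  0.05 -0.19] rot [ 0.1  0.3 -0.2]
```

Call:
send_rows(
  motion="-0.6 0.1 -0.1 0 0 0 1; -0.6 0.1 -0.1 0 0 0 1; -0.6 0.1 0 0 0 0 1",
)

```text
t: 38.48
eef_pos: [0.5869, 0.0025, 0.0336]
tool_rot: [-0.0, 0.996, -0.089, 0.016]
contact_force: [35.2, -5.1, -44.6]
gripper_width: 0.143
```

```bash
python3 d.py .588 .0015 .031 -100.4
```

```text
t 38.4833 pos [0.5869 0.0025 0.0336] yaw -100.2 w 0.143 F [ 35.2  -5.1 -44.6] q7 -2.06 v 0.218
d cm [ 0.11 -0.1  -0.26] rot [ 0.1  1.8 -0.2]
```

Call:
send_rows(
  motion="0 0 0 0 1 0 1; 0 0 0 0 0 0 0.4; 0 0 0 0 0 0 0.4; 0 0 0 0 0 0 0.4; 0 0 1 0 0 0 0.4; 0 0 3 0 0 0 0.4; 0 0 3.5 0 0 0 0.4; 0 0 2 0 0 0 0.4; 0 0 0 0 0 0 0.4",
)

```text
t: 39.23
eef_pos: [0.5814, 0.0029, 0.1335]
tool_rot: [0.001, 0.996, -0.09, 0.005]
contact_force: [0.7, -0.1, 1.0]
gripper_width: 0.603
```

```bash
python3 d.py .588 .0015 .031 -100.4;  python3 -c "
from h import *
o=get_obs();C=cam('wrist',o)
im=read_camera('wrist');cv2.imwrite('pics/w18.png',im[:,:,::-1])
O=np.array([.5391,.1061,0]);X=np.array([.9836,-.1805,0]);Y=np.array([.1805,.9836,0]);Zv=np.array([0,0,1])
M=lambda x,y,z:O+x/1e3*X+y/1e3*Y+z/1e3*Zv
print(proj([M(20,-85,26),M(-20,-85,26),M(0,-73,60),M(-8,-88,24.5),M(-8,-102,24.5),M(67,-95,58.5)],C).round(0))
im=read_camera('top');cv2.imwrite('pics/t18.png',cv2.resize(im[165:330,220:490,::-1],None,fx=2.9,fy=2.9))
im=read_camera('scene');cv2.imwrite('pics/s18.png',cv2.resize(im[170:360,180:480,::-1],None,fx=2.6,fy=2.6))"
```

```text
t 39.2333 pos [0.5814 0.0029 0.1335] yaw -100.3 w 0.603 F [ 0.7 -0.1  1. ] q7 -2.01 v 0.016
d cm [  0.66  -0.14 -10.25] rot [ 0.1  0.6 -0.1]
[[300. 300.]
 [300. 354.]
 [277. 356.]
 [305. 337.]
 [326. 337.]
 [315. 246.]]
```

View pics/w18.png

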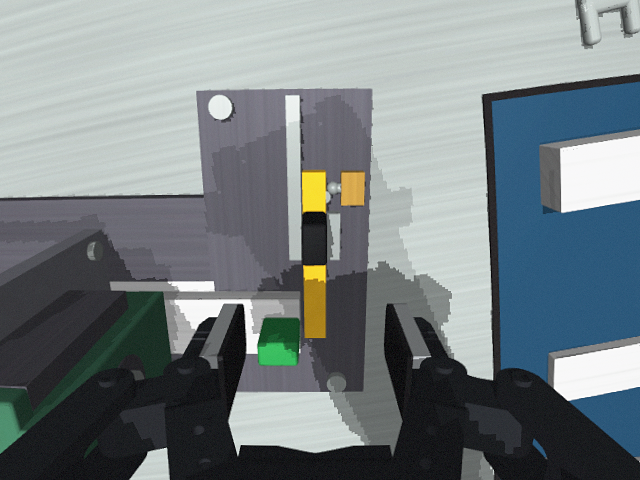

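View pics/t18.png

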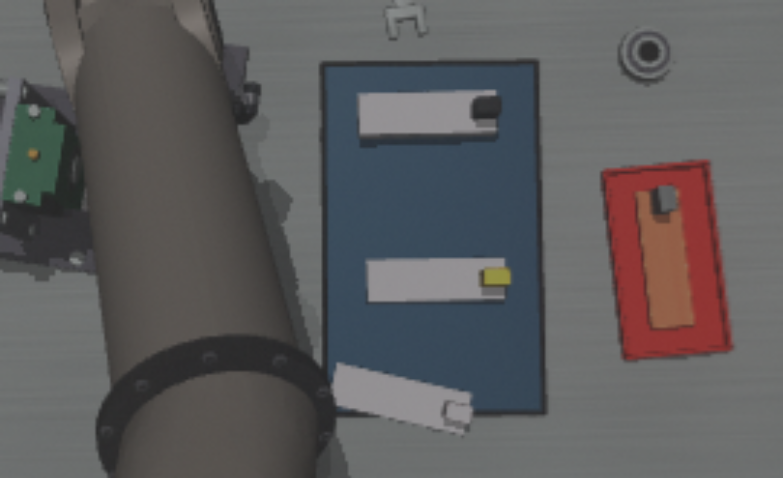

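View pics/s18.png

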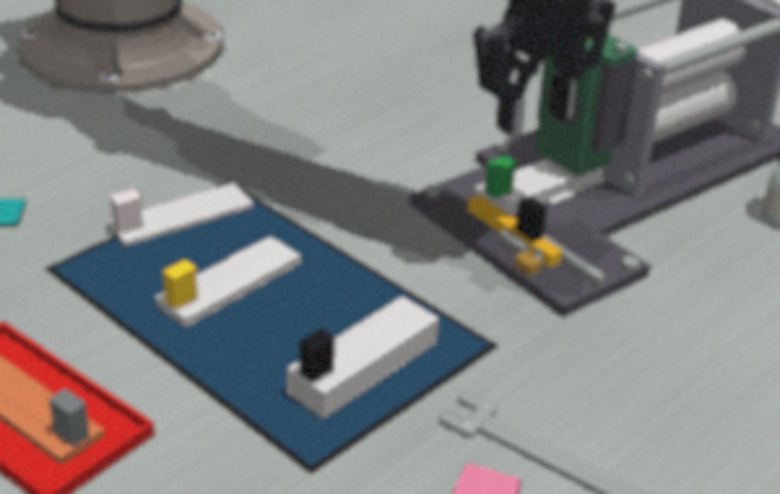

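```bash
python3 -c "
from h import *
C=cam('top')
def p(uv,z): return unproj((np.array(uv,float)+.5)/2.9-.5+[220,165],z,C)
print(p([(338,364),(472,393),(464,434),(334,403)],.008).round(4).tolist())
print(p([(472,393)],.008),p([(459,412)],.042))
read_camera('top')
for r in regions_of('shim06_grip','top')[:2]:
    b=cv2.minAreaRect(np.argwhere(r['region'])[:,::-1].astype(np.float32)); print(r['conf'],unproj(cv2.boxPoints(b),.008,C).round(4).tolist())
S=cam('scene')
q=(np.array([(126,200)])+.5)/2.6-.5+[180,170]
print(unproj(q,.042,S))
"
```

```text
[[0.3579, -0.1221, 0.008], [0.3274, -0.2466, 0.008], [0.2896, -0.2375, 0.008], [0.3217, -0.1172, 0.008]]
[[ 0.32737145 -0.2465884   0.008     ]] [[ 0.31172203 -0.23005924  0.042     ]]
0.98 [[0.3217, -0.109, 0.008], [0.3628, -0.1207, 0.008], [0.3265, -0.2505, 0.008], [0.2858, -0.2384, 0.008]]
0.61 [[0.2059, -0.2662, 0.008], [0.2338, -0.2949, 0.008], [0.1354, -0.3928, 0.008], [0.1079, -0.3641, 0.008]]
[[ 0.31601885 -0.23706437  0.042     ]]
```

```bash
sed -i 's/^R=Rn.from_matrix(np.c_\[X,Y,Z\]);/th=float(sys.argv[5]) if len(sys.argv)>5 else 0\nR=Rn.from_rotvec(-np.radians(th)*Y)*Rn.from_matrix(np.c_[X,Y,Z]);/' d.py; python3 d.py .345 -.225 .13 -105 20
```

```text
t 39.4833 pos [0.5781 0.0024 0.1273] yaw -100.3 w 0.601 F [ 0.1 -1.  -0.7] q7 -2.01 v 0.015
d cm [-23.31 -22.74   0.27] rot [ 4.5 19.6 -4.7]
```

Call:
send_rows(
  motion="-2 -1.9 0 0 0 0 0.4; -2.6 -2.5 0 0.7 2.5 -0.5 0.4; -2.6 -2.5 0 0.7 2.5 -0.5 0.4; -2.6 -2.5 0 0.7 2.5 -0.5 0.4; -2.6 -2.5 0 0.7 2.5 -0.5 0.4; -2.6 -2.5 0 0.7 2.5 -0.5 0.4; -2.6 -2.5 0 0.7 2.5 -0.5 0.4; -2.6 -2.5 0 0.7 2.5 -0.5 0.4; -2 -2 0 0.7 2.5 -0.5 0.4; -1 -1 0 0 0 0 0.4; 0 0 0 0 0 0 0.4",
  newtons=60,
)

```text
t: 40.4
eef_pos: [0.3256, -0.2222, 0.1166]
tool_rot: [-0.04, 0.973, -0.121, -0.195]
contact_force: [-0.0, 0.1, -1.1]
gripper_width: 0.599
```

```bash
python3 d.py .3113 -.232 .06 -105 20;  python3 -c "
from h import *
o=get_obs();print(o['q'].round(2));C=cam('wrist',o)
im=read_camera('wrist');cv2.imwrite('pics/w19.png',im[:,:,::-1]);print(proj([[.3113,-.232,.042],[.3113,-.232,.008]],C))"
```

```text
t 40.4 pos [ 0.3256 -0.2222  0.1166] yaw -104.5 w 0.599 F [-0.   0.1 -1.1] q7 -1.5 v 0.034
d cm [-1.43 -0.98 -5.66] rot [-2.5 -2.4 -0.5]
[ 0.55  0.42 -0.17  2.04  0.1   1.1  -1.5 ]
[[342.74708496 224.06061421]
 [341.63819561 188.41608011]]
```

View pics/w19.png

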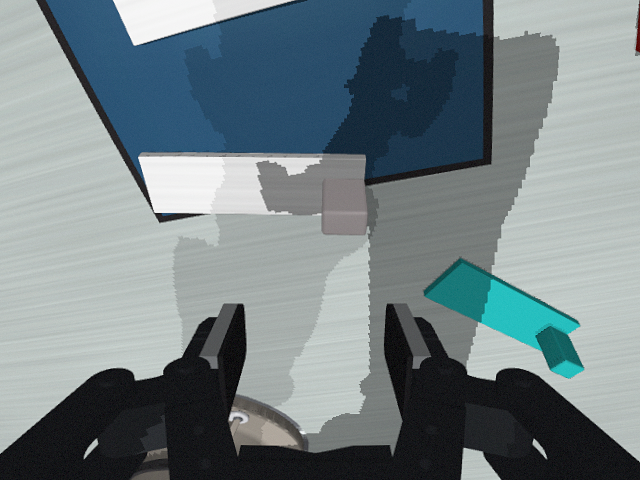

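Call:
send_rows(
  motion="-0.5 -0.4 -1 -1.2 -1.2 -0.3 0.4; -0.5 -0.4 -1.5 -1.2 -1.2 -0.2 0.4; -0.3 -0.2 -1.5 0 0 0 0.4; 0 0 -0.8 0 0 0 0.4; 0 0 0 0 0 0 0.4",
)

```text
t: 40.87
eef_pos: [0.3202, -0.2243, 0.0664]
tool_rot: [-0.023, 0.978, -0.122, -0.166]
contact_force: [0.7, -0.8, -1.0]
gripper_width: 0.599
```

```bash
python3 d.py .3113 -.232 .018 -105 20;  python3 -c "
from h import *
o=get_obs();print(o['q'].round(2));C=cam('wrist',o)
im=read_camera('wrist');cv2.imwrite('pics/w20.png',im[:,:,::-1]);print(proj([[.3113,-.232,.042],[.3113,-.232,.008]],C))"
```

```text
t 40.8667 pos [ 0.3202 -0.2243  0.0664] yaw -104.3 w 0.599 F [ 0.7 -0.8 -1. ] q7 -1.54 v 0.019
d cm [-0.89 -0.77 -4.84] rot [-0.1  0.8 -0.7]
[ 0.54  0.46 -0.16  2.12  0.14  0.91 -1.54]
[[335.76027109 290.46771245]
 [333.44551166 243.09080618]]
```

View pics/w20.png

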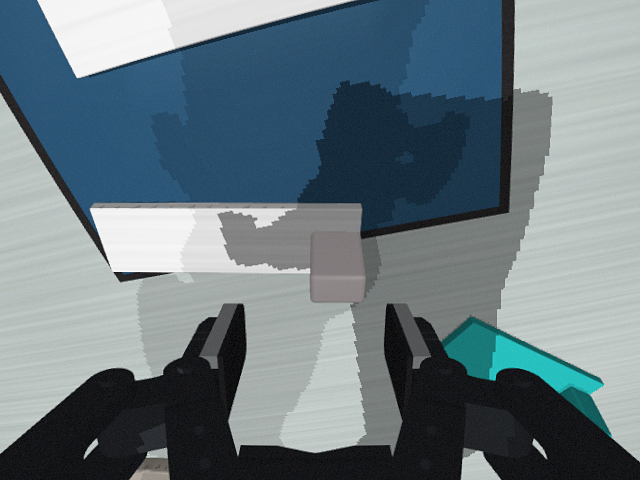

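Call:
send_rows(
  motion="-0.5 -0.4 -0.8 0 0.6 -0.6 0.4; -0.3 -0.3 -1.2 0 0 0 0.4; -0.1 -0.1 -1.2 0 0 0 0.4; 0 0 -0.8 0 0 0 0.4; 0 0 0 0 0 0 0.4",
)

```text
t: 41.33
eef_pos: [0.3159, -0.2319, 0.0262]
tool_rot: [-0.023, 0.977, -0.126, -0.168]
contact_force: [0.8, -0.1, 0.9]
gripper_width: 0.602
```

```bash
python3 d.py .3113 -.232 .019 -105 20
```

```text
t 41.3333 pos [ 0.3159 -0.2319  0.0262] yaw -104.7 w 0.602 F [ 0.8 -0.1  0.9] q7 -1.55 v 0.018
d cm [-0.46 -0.01 -0.72] rot [-0.   0.5 -0.3]
```

Call:
send_rows(
  motion="-0.4 0 -0.4 0 0.4 -0.3 0.4; -0.3 0 -0.3 0 0 0 0.4; 0 0 0 0 0 0 1; 0 0 0 0 0 0 1; 0 0 0 0 0 0 1; 0 0 0 0 0 0 1; 0 0 0 0 0 0 1",
  newtons=70,
)

```text
t: 41.92
eef_pos: [0.3098, -0.2322, 0.0199]
tool_rot: [-0.022, 0.977, -0.129, -0.171]
contact_force: [-0.5, -0.8, -0.6]
gripper_width: 0.263
```

```bash
python3 d.py .3113 -.232 .019 -105 20
```

```text
t 41.9167 pos [ 0.3098 -0.2322  0.0199] yaw -105.0 w 0.263 F [-0.5 -0.8 -0.6] q7 -1.56 v 0.005
d cm [ 0.15  0.02 -0.09] rot [0.  0.2 0. ]
```

Call:
send_rows(
  motion="0 0 1 0 0 0 1; 0 0 1.5 0 0 0 1; 0.5 -0.3 0.5 0 0 2 1; 1 -0.7 0 0 0 4 1; 1.3 -0.8 0 0 0 4 1; 1.3 -0.8 0 0 0 3 1; 0.5 -0.4 0 0 0 0 1; 0 0 0 0 0 0 1; 0 0 0 0 0 0 1",
)

```text
t: 42.67
eef_pos: [0.3594, -0.2642, 0.0551]
tool_rot: [-0.0, 0.985, -0.009, -0.171]
contact_force: [-0.5, 0.8, -2.1]
gripper_width: 0.264
```

```bash
python3 d.py .358 -.265 .0199 -92 20;  python3 -c "
from h import *
im=read_camera('wrist');cv2.imwrite('pics/w21.png',im[:,:,::-1])"
```

```text
t 42.6667 pos [ 0.3594 -0.2642  0.0551] yaw -91.1 w 0.264 F [-0.5  0.8 -2.1] q7 -1.4 v 0.01
d cm [-0.14 -0.08 -3.52] rot [ 0.1  0.3 -0.9]
```

View pics/w21.png

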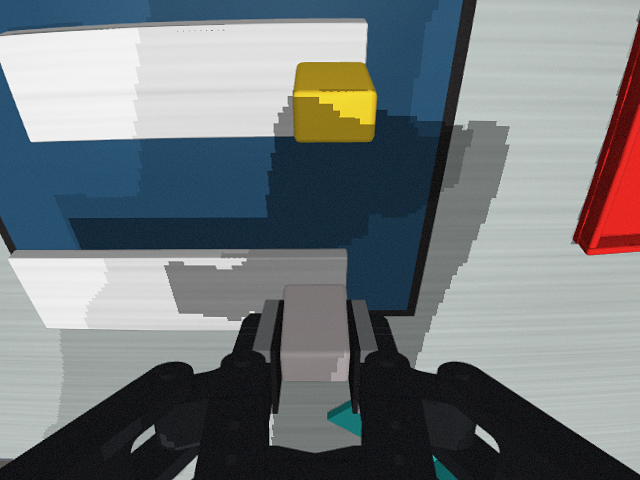

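Call:
send_rows(
  motion="0 0 -0.8 0 0.3 0 1; 0 0 -1 0 0 0 1; 0 0 -0.8 0 0 0 1; 0 0 -0.4 0 0 0 1; 0 0 0 0 0 0 1",
)

```text
t: 43.13
eef_pos: [0.3557, -0.2634, 0.0214]
tool_rot: [-0.001, 0.984, -0.011, -0.175]
contact_force: [-0.3, 0.1, -1.4]
gripper_width: 0.266
```

```bash
python3 d.py .358 -.265 .0199 -92 20
```

```text
t 43.1333 pos [ 0.3557 -0.2634  0.0214] yaw -91.3 w 0.266 F [-0.3  0.1 -1.4] q7 -1.43 v 0.014
d cm [ 0.23 -0.16 -0.15] rot [ 0.1 -0.2 -0.7]
```

Call:
send_rows(
  motion="0 0 -0.2 0 -0.2 0 1; 0 0 -0.15 0 0 0 1; 0 0 -0.1 0 0 0 1; 0 0 0 0 0 0 0.4; 0 0 0 0 0 0 0.4; 0 0 0 0 0 0 0.4; 0 0 0 0 0 0 0.4; 0.2 0 1.5 0 0 0 0.4; 0.5 0 3 0 0 0 0.4; 0.5 0 3.5 0 -2 0 0.4; 1 0 3.5 0 -4 0 0.4; 1 0 3.5 0 -5 0 0.4; 1 0 3.5 0 -5 0 0.4; 1 0 3.5 0 -4 0 0.4; 0 0 2 0 0 0 0.4; 0 0 0 0 0 0 0.4; 0 0 0 0 0 0 0.4",
)

```text
t: 44.55
eef_pos: [0.4067, -0.2619, 0.2708]
tool_rot: [-0.002, 1.0, -0.009, 0.006]
contact_force: [-0.5, 1.0, -0.8]
gripper_width: 0.599
```

```bash
python3 d.py .45 -.18 .3 -92;  python3 -c "
from h import *
im=read_camera('wrist');cv2.imwrite('pics/w22.png',im[:,:,::-1])
im=read_camera('top');cv2.imwrite('pics/t22.png',cv2.resize(im[165:330,220:490,::-1],None,fx=2.9,fy=2.9))
im=read_camera('scene');cv2.imwrite('pics/s22.png',cv2.resize(im[170:360,180:480,::-1],None,fx=2.6,fy=2.6))"
```

```text
t 44.55 pos [ 0.4067 -0.2619  0.2708] yaw -91.0 w 0.599 F [-0.5  1.  -0.8] q7 -1.17 v 0.033
d cm [4.33 8.19 2.92] rot [-0.2  0.7 -1. ]
```

View pics/w22.png

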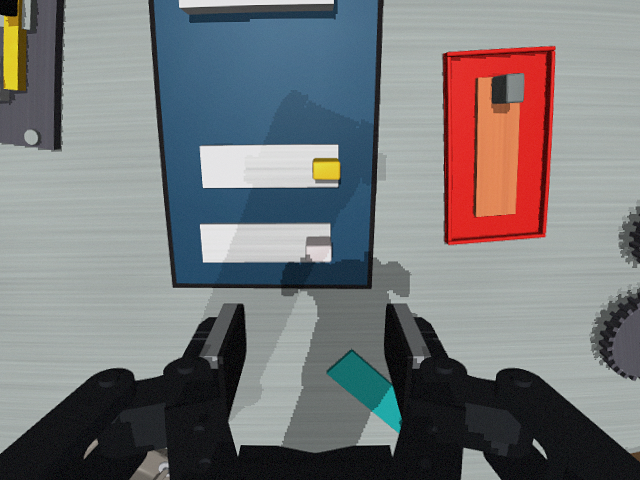

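View pics/t22.png

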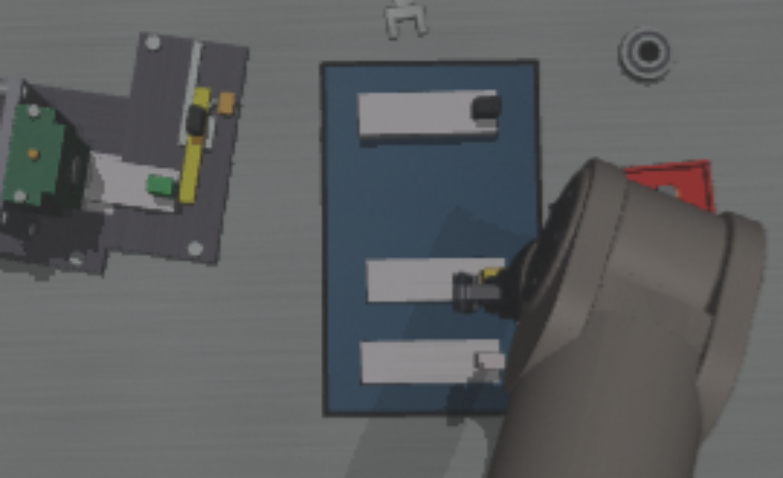

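View pics/s22.png

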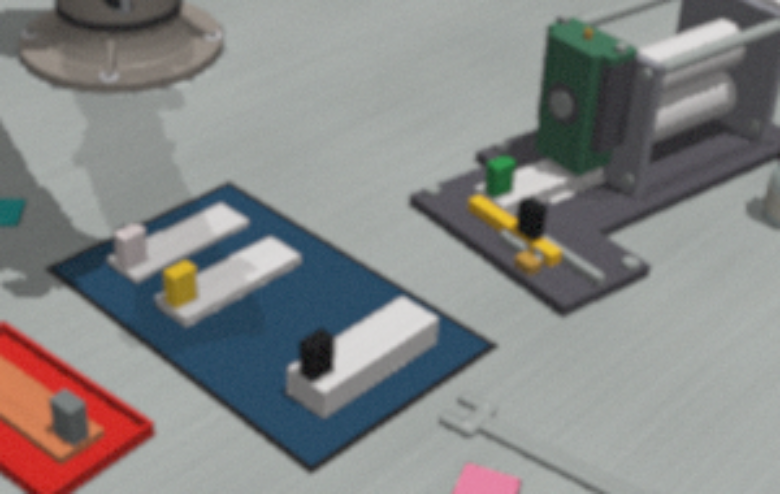

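```bash
python3 -c "
from station import *
print(hand_in())"
```

```text
the job is handed in; nothing more can be done
None
```

I re-shimmed the housing with the 14 mm shim (green grip) and handed the job in at about 45 s of the 210 s allowed. The hand-in reports no verdict.

**What I did**
- I drew the locking slide back to its stop and laid the worn shim flat in the red tray.
- I tried the 6 mm, 10 mm and 14 mm shims in that order. Each slid home freely and stopped at the same depth; the tool readings during feeding and at the stop were about 6 N at most.
- The only thicker shim present was the 26 mm one (black grip). I did not try it, because the gap is at most 24 mm.
- I left the 14 mm shim fully home and pushed the slide across behind it.
- The 6 mm shim was knocked partly off the mat while I was working with the 10 mm one. I picked it up again with the tool tilted and laid it back on the mat.

**Last checks**
- **Slide:** its tip was within about 1 pixel (0.7 mm) of the calculated home position. The push felt the detent (12 N along the slide), then a hard stop (35 N) at about 50 mm of travel. I cannot read the joint value directly.
- **Shims:** the 6, 10 and 26 mm shims lie flat on the mat. The worn shim's lug end is hidden in the final top view, but the wrist and scene views show it flat in the tray.
- **Other items:** the bearing, the wrench and the visible edge of the grease jar looked unmoved in the pictures. I checked these only by eye, and the last crops showed only part of the wrench and jar. The gripper was clear of everything.

One disagreement came up at the start. The first wrist-camera measurements were about 15 mm off the top camera because the arm was still moving. Using the pose from the moment of the picture, they agreed to within about 3–4 mm.

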